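# Build up a soldering stack on the jeweller's turntable

## Task

Set up the soldering turntable: first lay the firebrick flat in the steel tray on top of it and slide it fully home against both raised lips, then stack on the brick, in this order and each in the middle of the one below, the round ceramic soldering board, the brass base disc, the brass ring and, last, the knobbed steel weight that holds the ring down. Set each piece down rather than dropping it, let go of everything, and leave the torch, the third hand and the flux jar where they stand.

Things in the scene. Friction and masses are not known exactly. Their poses are not given: they have to be found in the camera images.
- turntable: Black round soldering turntable, fixed and locked: foot 110 mm across, column, top disc 190 mm across, 60 mm high. Screwed on top is a steel tray, 79 (x) by 138 mm (y), its floor 63 mm above the bench, with raised lips along its +x and +y edges, open at the other two. Origin on its axis at bench height. With the firebrick home, the brick's middle is on this axis, its long side along y.
- tray_corner (a point): Inner corner where the tray's two lips meet, at tray floor level (63 mm above the bench), 30 mm in x and 58 mm in y from the turntable's axis; axes as the turntable's. The lips are 4 mm thick and rise 8 mm above the tray floor: the back lip runs from here 133 mm towards -y, the side lip 75 mm towards -x.
- firebrick: Pale buff insulating firebrick lying flat, 60 mm (its x) by 116 mm (its y) by 32 mm high, about 190 g. Origin at the centre of its underside, z up. Loose on the bench. Either way round fits.
- solder_board: Round white ceramic soldering board, 62 mm across and 14 mm thick, with a circle of small dark dots on top, about 60 g, lying flat on the bench. Origin at the centre of its underside, z up.
- base_disc: Flat solid brass disc (the bottom of a small round box), 54 mm across and 6 mm thick, about 115 g, lying flat on the bench. Origin at the centre of its underside, z up.
- brass_ring: Short length of brass tube (the wall of the box), outside 42 mm across, inside 34 mm across, 16 mm high, about 64 g, standing on end on the bench, open at the top. Origin at the centre of its underside, z up.
- weight: Steel hold-down weight, standing upright: a disc 46 mm across and 10 mm high, with a knob on top (neck 14 mm across, head 20 mm across from 17 to 29 mm above its underside), 31 mm high overall, about 170 g. Origin at the centre of its underside, z up.
- flux_jar: Bystander: small amber glass jar with a white cap, 48 mm across and 46 mm high, standing among the pieces. Origin at the centre of its underside. Leave it alone.
- torch: Bystander: gas hand torch standing upright on a black foot 74 mm square, aluminium body, nozzle reaching 60 mm to its +x side, 151 mm high, at the far edge of the work area. Origin at the centre of its underside. Leave it alone.
- third_hand: Bystander: third hand, a black stepped round base 80 mm across with a 70 mm high stem and tweezers reaching 60 mm to its +x side, at the far edge of the work area. Origin at the centre of its underside. Leave it alone.
Not all that is in view belongs to the job. There is more than one size of the turntable; the job needs the middle-sized.

How it is judged:
By the outcome, as a careful person would: the job done as asked, in the order asked, and still so for the second after the job is handed in, with the robot touching nothing.
It also fails if it takes over 117 s, if anything falls off the work surface, if the arm or the gripper's body presses on something with over 40 N, if the wrist force passes 120 N, or if a joint passes its speed limit or range.

## Robot

A 6-joint arm with a two-finger parallel gripper is mounted at the origin on the work surface. World frame = base frame: x ahead of the robot, y to its left, z up, the work surface at z = 0. Lengths are in m, angles in rad, forces in N, time in s.
With the tool pointing down it reaches from about 0.35 to 0.775 m from the base axis. Payload 5.5 kg.
Tool frame: the origin (TCP) lies on the centre line of the jaws, within the pads' length; the fingertips stand 11 mm ahead of it and the grasp point (between the pads) lies 8 mm behind it; z points along the fingers, y is the line along which they close (so a half turn about z gives the same grasp; the last joint's range is limited). The gripper opens to 85 mm and grips with 20 to 120 N. Pads are 22 mm wide; open, the fingers measure 114 mm over their backs; the gripper's body (76 mm by 85 mm) begins 54 mm behind the grasp point. The pads swing forward as they close: fully open they stand 13 mm farther back than shut.
Start: joints at [1.026, 0.313, 0.046, 1.304, 0, 1.431], TCP at [0.226, 0.529, 0.242] pointing down, gripper open.
Joint ranges: [-2.76, 2.76], [-0.86, 1.69], [-1.03, 1.26], [-2.2, 2.34], [-1.47, 1.5], [-3.14, 3.14]. Speed limits (rad/s): [2.57, 2.57, 3.14, 3.14, 3.14, 3.14].

## Interface

Orientations are given as a unit quaternion [w, x, y, z].
In Python, from workcell import get_state, eyes, env gives the robot as it stands.
- The arm moves only by the shell command python3 -m inch 'ROWS' [OPENING] [FORCE]. ROWS is JSON, one flat list of numbers, 4 for each row, row after row: the shift along the tool's x, y, z in cm, then the turn about the tool's z in rad. A call has exactly 5 rows; each row shifts and turns the commanded pose from where the row before left it, along the tool's axes as they then stand; what a row does not reach is not made up. A row lasts 1/12 s, in which the tool goes at most 41.7 mm and 7.16 degrees, less where a joint would pass 70% of its speed; a pose out of reach is approached as far as the arm can. A call is refused whole if a number of a shift passes 4.17 or a number of a turn 0.125, either way. A call with a gripper value outside its range is refused whole. OPENING is the opening, from -1 (shut) to 1 (fully open), set as the call begins (- or left out, the last holds). The fingers move at their own pace and stop on an object; FORCE is the grip in N (left out, the last holds). Time passes only in rows, so rows that do not move let the fingers close, or fill a call up. It gives the time, the measured TCP pose, the force, the opening and the grip force at its end, in the units of the state.
- get_state(): the state, without advancing time (a new reading comes with each control period).
- eyes.read_camera(name): name is "scene" or "top"; returns the picture (420x560x3 uint8, red, green, blue); there is no depth.
- eyes.camera_info(name): a dict with "fovy" (degrees; the focal length in pixels is half the picture's height over the tangent of half this angle, whatever the lens; pixels are square), "cx", "cy" (the principal point, pixels), "xyz" and "orientation" of the camera in the world. Camera axes: x right, y down, z forward; pixel columns grow to the right and rows downward; lengths in m; the calibration is good to about 2 mm. A picture is of the moment at which its call begins. camera_info takes no time and is no camera call.
- env.hand_in(): hands the job in; it is judged then, once.
The state is a dict: "clock": time; "joint_pos": joint angles; "qvel": joint speeds; "tau": joint torques, N m; "tcp_pos": TCP position; "orientation": TCP orientation; "wrist_force": force on the tool from outside, world axes, zero at the start; "ft_torque": the same for the moment, N m; "finger_gap": finger opening in m; "grip_force": force on a finger pad.
Only numpy, scipy, OpenCV 4.12 (cv2) and the standard library are available. Lean on these libraries where they do the work, as an engineer would, in place of code of your own. Each camera call takes 0.05 s, during which the arm holds its last target. There are 200 camera calls.

## Working session

There is one attempt and no reset: what is moved stays moved. The work goes in short steps, Python scripts to look and compute and a shell command to move; the robot and the scene stay as the last step left them, time stands still between calls to the robot, and variables do not carry over. Pictures are saved under pics/ and viewed, at most 14 in all, crops included, and the job is handed in when it is done.

```bash
ls; mkdir -p pics; python3 - <<'E'
from workcell import get_state, eyes, env
import cv2
print(get_state())
for n in("scene","top"):
    im=eyes.read_camera(n); cv2.imwrite(f"pics/{n}0.png",im[:,:,::-1]); print(n,eyes.camera_info(n))
E
```

```text
pics
{'clock': 0.0, 'joint_pos': array([ 1.02634897e+00,  3.13994359e-01,  4.49762194e-02,  1.30358739e+00,
       -9.01062478e-06,  1.43116783e+00]), 'qvel': array([ 1.20541755e-03,  7.74927696e-04,  6.47843514e-05, -4.11975273e-05,
       -1.37716811e-03, -9.82119465e-04]), 'tau': array([ 6.92032027e-04, -4.80628037e+01,  2.98531508e+01,  1.91328867e-02,
       -8.45671752e-05, -8.37419435e-06]), 'tcp_pos': array([0.22623639, 0.5280925 , 0.24141115]), 'orientation': array([-2.99165635e-04,  2.01030069e-01,  9.79584653e-01, -8.53710982e-04]), 'wrist_force': array([-0.02141685, -0.07750657,  0.30503297]), 'ft_torque': array([-0.0458045 ,  0.0602743 , -0.02368709]), 'grip_force': 0.0, 'finger_gap': 0.08573629997111647}
scene {'fovy': 47.651863465480325, 'cx': 270.9445677059364, 'cy': 209.6429590698325, 'xyz': array([1.1446055 , 0.44945536, 0.97230103]), 'orientation': array([-0.1378781 ,  0.42839666,  0.84398462, -0.29181483])}
top {'fovy': 43.669092045758056, 'cx': 273.1159630216054, 'cy': 212.21779775987594, 'xyz': array([0.31700888, 0.0074122 , 1.34795073]), 'orientation': array([ 0.07025514, -0.69256473,  0.71438126, -0.07125816])}
```

View pics/scene0.png

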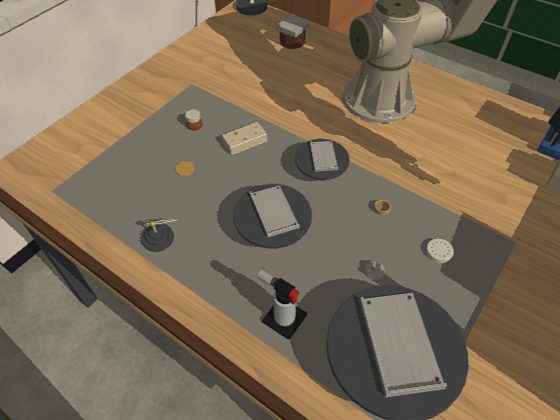

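View pics/top0.png

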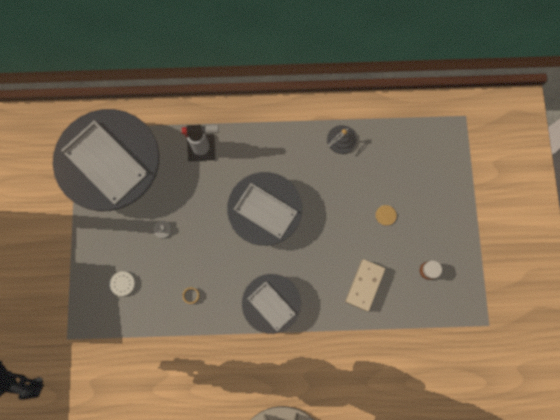

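Scene view: three turntables at top-picture pixels (105,160) large, (265,209) middle and (271,304) small. The middle one is about 75 px, or 185 mm, across, so it fits the description. The rest are at: brick (366,285), board (122,284), disc (386,215), ring (192,296), weight (161,230), jar (431,270), torch (200,142), third hand (342,138). Next, one close crop to check.

```bash
cat > h.py <<'E'
import numpy as np, cv2
from scipy.spatial.transform import Rotation as R
from workcell import get_state, eyes, env
def cam(n):
    c=eyes.camera_info(n); f=210/np.tan(np.radians(c['fovy']/2)); q=c['orientation']
    return f,c['cx'],c['cy'],np.array(c['xyz']),R.from_quat(np.r_[q[1:],q[0]]).as_matrix()
def w(n,u,v,z):
    f,cx,cy,p,M=cam(n); d=M@[(u-cx)/f,(v-cy)/f,1]; return p+d*(z-p[2])/d[2]
def px(n,X):
    f,cx,cy,p,M=cam(n); c=M.T@(np.asarray(X)-p); return np.array([cx+f*c[0]/c[2],cy+f*c[1]/c[2]])
def crop(n,u,v,r,s,im=None):
    im=eyes.read_camera(n) if im is None else im
    a=im[v-r:v+r,u-r:u+r,::-1]; return cv2.resize(a,(s,s),interpolation=cv2.INTER_CUBIC)
E
python3 - <<'E'
from h import *
t=cv2.imread('pics/top0.png')[:,:,::-1]; s=cv2.imread('pics/scene0.png')[:,:,::-1]
row1=[crop('top',265,209,40,400,t),crop('scene',273,214,40,400,s)]
row2=[crop('top',366,285,25,200,t),crop('top',122,284,25,200,t),crop('top',386,215,25,200,t),crop('top',192,296,25,200,t)]
row2=np.hstack(row2); 
cv2.imwrite('pics/c1.png',np.vstack([np.hstack(row1),row2]))
cv2.imwrite('pics/c2.png',np.hstack([crop('top',161,230,25,250,t),crop('scene',375,268,25,250,s),crop('scene',244,137,25,250,s)]))
for n,u,v,z in [('brick',366,285,.032),('board',122,284,.014),('disc',386,215,.006),('ring',192,296,.016),('weight',161,230,.02),('tt',265,209,.06),('jar',431,270,.046)]: print(n,w('top',u,v,z).round(3))
for n,u,v,z in [('board',440,250,.014),('disc',185,169,.006),('ring',382,207,.016),('brick',245,138,.025)]: print(n,w('scene',u,v,z).round(3))
E
```

```text
brick [ 0.392 -0.224  0.032]
board [0.415 0.389 0.014]
disc [ 0.573 -0.293  0.006]
ring [0.379 0.212 0.016]
weight [0.549 0.291 0.02 ]
tt [0.588 0.022 0.06 ]
jar [ 0.423 -0.385  0.046]
board [0.423 0.394 0.014]
disc [ 0.58  -0.284  0.006]
ring [0.39  0.221 0.016]
brick [ 0.403 -0.212  0.025]
```

View pics/c1.png

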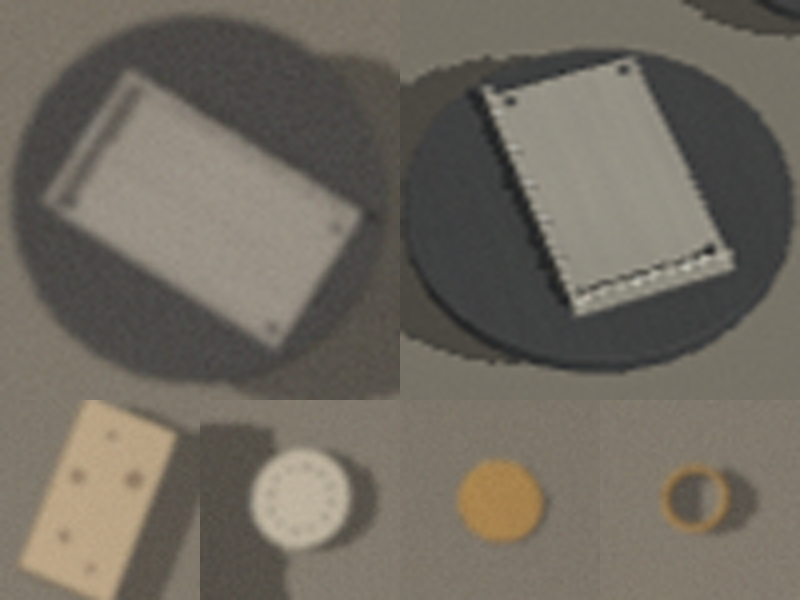

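View pics/c2.png

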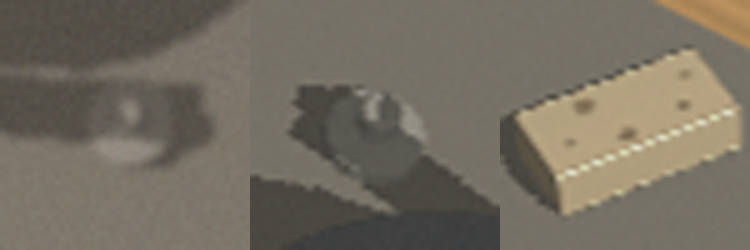

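```bash
cat >> h.py <<'E'
def blob(im,u,v,r,kind):
    a=im[v-r:v+r,u-r:u+r]; h=cv2.cvtColor(a,cv2.COLOR_RGB2HSV).astype(int)
    m={'brass':(h[...,1]>100)&(h[...,0]<30)&(h[...,2]>60),'white':(h[...,2]>140),'brick':(h[...,1]>65)&(h[...,2]>105)&(h[...,0]<30)}[kind].astype(np.uint8)
    n,l,st,ce=cv2.connectedComponentsWithStats(m); k=1+np.argmax(st[1:,4]); mm=(l==k).astype(np.uint8)
    c=max(cv2.findContours(mm,cv2.RETR_EXTERNAL,cv2.CHAIN_APPROX_NONE)[0],key=len)
    (x,y),wh,an=cv2.minAreaRect(c); M=cv2.moments(cv2.convexHull(c))
    return np.array([M['m10']/M['m00']+u-r,M['m01']/M['m00']+v-r]),np.array(wh)+1,an,c[:,0]+[u-r,v-r]
E
python3 - <<'E'
from h import *
t=cv2.imread('pics/top0.png')[:,:,::-1]; s=cv2.imread('pics/scene0.png')[:,:,::-1]
for n,k,z,a,b in [('board','white',.014,(122,284),(440,250)),('disc','brass',.006,(386,215),(185,169)),('ring','brass',.016,(192,296),(382,207)),('brick','brick',.032,(366,285),(245,137))]:
    for c,im,p in(('top',t,a),('scene',s,b)):
        ce,wh,an,co=blob(im,*p,28,k); X=np.array([w(c,*q,z) for q in co])
        (cx,cy),wd,an=cv2.minAreaRect((X[:,:2]*1000).astype(np.float32))
        print(n,c,ce.round(1),w(c,*ce,z)[:2].round(4),'rect',round(cx),round(cy),np.round(wd),round(an,1))
T=[(250.6,183,.071),(234,210,.071),(297,211.4,.071),(280,239,.063)]
S=[(268,237,.071),(300,227,.071),(250,192,.071),(280,185.6,.063)]
for a,b in zip(T,S): print(w('top',*a).round(4),w('scene',*b).round(4))
print(px('top',[0,0,0]),px('scene',[0,0,0]))
E
```

```text
board top [121.7 283.2] [0.4169 0.3898] rect 417 390 [59. 61.] 44.9
board scene [440.2 249.8] [0.4223 0.3937] rect 420 393 [62. 60.] 69.8
disc top [385.7 214.8] [ 0.5736 -0.2922] rect 574 -293 [52. 51.] 88.2
disc scene [184.5 168.1] [ 0.5783 -0.2879] rect 578 -288 [52. 54.] 35.6
ring top [190.5 295.3] [0.3811 0.2153] rect 381 215 [38. 38.] 89.9
ring scene [381.9 207. ] [0.3902 0.2208] rect 390 221 [52. 40.] 29.0
brick top [365. 285.] [ 0.3923 -0.2218] rect 393 -222 [ 62. 117.] 64.8
brick scene [244.5 137.7] [ 0.408  -0.2091] rect 407 -210 [ 84. 123.] 64.8
[0.6531 0.0558 0.071 ] [0.6626 0.0648 0.071 ]
[0.5851 0.0987 0.071 ] [0.5965 0.1083 0.071 ]
[ 0.5766 -0.0579  0.071 ] [ 0.581  -0.0515  0.071 ]
[ 0.5099 -0.0134  0.063 ] [ 0.5155 -0.0075  0.063 ]
[281.21749401 453.34148997] [378.3297905   98.06887951]
```

```bash
cat >> h.py <<'E'
def pose():
    s=get_state(); q=s['orientation']; M=R.from_quat(np.r_[q[1:],q[0]]).as_matrix()
    return s['tcp_pos'],np.arctan2(M[1,1],M[0,1]),s
def plan(*pts):
    """pts: (x,y,z,yawdeg of closing line or None,nrows or 0=auto)"""
    p,yaw,s=pose(); print('at',p.round(4),'yaw',np.degrees(yaw).round(1))
    for x,y,z,a,n in pts:
        ty=yaw if a is None else np.radians(a); d=np.array([x,y,z])-p; dt=(ty-yaw+np.pi/2)%np.pi-np.pi/2
        n=n or int(np.ceil(max(np.abs(d).max()/.035,np.linalg.norm(d)/.04,abs(dt)/.122)));n=int(5*np.ceil(n/5))
        print('->',x,y,z,n)
        out=[]
        for i in range(n):
            c,sn=np.cos(yaw),np.sin(yaw); ey=np.array([c,sn]); ex=np.array([-sn,c])  # x = y cross z(down)
            st=d/n*100; out.append([round(float(ex@st[:2]),2),round(float(ey@st[:2]),2),round(-float(st[2]),2),round(float(-dt/n),4)]); yaw+=dt/n
        for k in range(0,n,5): print('  ',str(sum(out[k:k+5],[])).replace(' ',''))
        p=np.array([x,y,z])
E
python3 - <<'E'
from h import *
plan((.40,.33,.22,None,0),(.47,.0,.2,None,0),(.396,-.22,.13,65,0))
E
```

```text
at [0.2262 0.5281 0.2415] yaw 66.8
-> 0.4 0.33 0.22 10
   [-2.38,-1.14,0.21,-0.0,-2.38,-1.14,0.21,-0.0,-2.38,-1.14,0.21,-0.0,-2.38,-1.14,0.21,-0.0,-2.38,-1.14,0.21,-0.0]
   [-2.38,-1.14,0.21,-0.0,-2.38,-1.14,0.21,-0.0,-2.38,-1.14,0.21,-0.0,-2.38,-1.14,0.21,-0.0,-2.38,-1.14,0.21,-0.0]
-> 0.47 0.0 0.2 10
   [-1.94,-2.76,0.2,-0.0,-1.94,-2.76,0.2,-0.0,-1.94,-2.76,0.2,-0.0,-1.94,-2.76,0.2,-0.0,-1.94,-2.76,0.2,-0.0]
   [-1.94,-2.76,0.2,-0.0,-1.94,-2.76,0.2,-0.0,-1.94,-2.76,0.2,-0.0,-1.94,-2.76,0.2,-0.0,-1.94,-2.76,0.2,-0.0]
-> 0.396 -0.22 0.13 10
   [-0.19,-2.31,0.7,0.0032,-0.19,-2.31,0.7,0.0032,-0.2,-2.31,0.7,0.0032,-0.21,-2.31,0.7,0.0032,-0.22,-2.31,0.7,0.0032]
   [-0.22,-2.31,0.7,0.0032,-0.23,-2.31,0.7,0.0032,-0.24,-2.31,0.7,0.0032,-0.24,-2.31,0.7,0.0032,-0.25,-2.31,0.7,0.0032]
```

```bash

python3 -m inch '[-2.4,-1.1,0.2,0,-2.4,-1.1,0.2,0,-2.4,-1.1,0.2,0,-2.4,-1.1,0.2,0,-2.4,-1.2,0.2,0]' 1 60
python3 -m inch '[-2.4,-1.1,0.2,0,-2.4,-1.1,0.2,0,-2.4,-1.1,0.2,0,-2.4,-1.1,0.2,0,-2.4,-1.2,0.2,0]'
python3 -m inch '[-1.9,-2.8,0.2,0,-1.9,-2.8,0.2,0,-1.9,-2.8,0.2,0,-1.9,-2.8,0.2,0,-1.9,-2.8,0.2,0]'
python3 -m inch '[-1.9,-2.8,0.2,0,-1.9,-2.8,0.2,0,-1.9,-2.8,0.2,0,-1.9,-2.8,0.2,0,-1.9,-2.8,0.2,0]'
python3 -m inch '[-0.2,-2.3,0.7,0,-0.2,-2.3,0.7,0,-0.2,-2.3,0.7,0,-0.2,-2.3,0.7,0,-0.2,-2.3,0.7,0]'
python3 -m inch '[-0.2,-2.3,0.7,0,-0.2,-2.3,0.7,0,-0.2,-2.3,0.7,0,-0.2,-2.3,0.7,0,-0.2,-2.3,0.7,0.03]'
python3 - <<'E'
from h import *
t=eyes.read_camera('top'); s=eyes.read_camera('scene')
p,y,st=pose(); print(p,np.degrees(y),px('top',p-[0,0,.0]),px('scene',p))
cv2.imwrite('pics/c3.png',np.hstack([crop('top',366,285,40,400,t),crop('scene',244,130,40,400,s)]))
E
```

```text
clock: 0.52
tcp_pos: [0.3151, 0.4288, 0.2317]
orientation: [-0.0, 0.201, 0.98, -0.0]
wrist_force: [0.8, 0.1, -0.1]
finger_gap: 0.085
grip_force: 0.0
clock: 0.93
tcp_pos: [0.4035, 0.33, 0.2218]
orientation: [-0.0, 0.201, 0.98, -0.0]
wrist_force: [0.3, 0.6, 0.2]
finger_gap: 0.0855
grip_force: 0.0
clock: 1.35
tcp_pos: [0.4349, 0.1634, 0.2119]
orientation: [-0.0, 0.201, 0.98, -0.0]
wrist_force: [0.6, -0.5, 0.3]
finger_gap: 0.0857
grip_force: 0.0
clock: 1.77
tcp_pos: [0.4671, -0.0027, 0.202]
orientation: [-0.0, 0.201, 0.98, 0.0]
wrist_force: [0.3, 0.6, 0.8]
finger_gap: 0.0854
grip_force: 0.0
clock: 2.18
tcp_pos: [0.4305, -0.1117, 0.1667]
orientation: [-0.0, 0.201, 0.98, 0.0]
wrist_force: [0.3, -0.1, -0.4]
finger_gap: 0.0853
grip_force: 0.0
clock: 2.6
tcp_pos: [0.3944, -0.2212, 0.1317]
orientation: [-0.0, 0.216, 0.976, 0.0]
wrist_force: [0.8, -0.3, 0.7]
finger_gap: 0.0854
grip_force: 0.0
[ 0.39390368 -0.22239197  0.13106161] 64.83416508441347 [372.55998    281.57608977] [241.69440707 105.79417798]
```

View pics/c3.png

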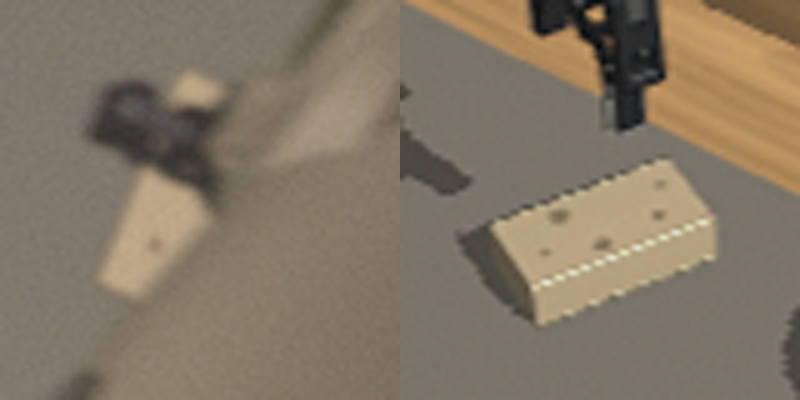

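```bash
python3 - <<'E'
from h import *
p,y,st=pose(); e=np.array([np.cos(y),np.sin(y),0])
for n,o in(('top',(326,245)),('scene',(204,90))):
  for k in(-.05,0,.05):
    for z in(.13,.2): print(n,k,z,((px(n,[*(p+e*k)[:2],z])-o)*5).round())
t=eyes.read_camera('top'); cv2.imwrite('pics/c4.png',cv2.resize(t[200:400,200:500,::-1],(800,533)))
E
```

```text
top -0.05 0.13 [334. 226.]
top -0.05 0.2 [370. 218.]
top 0 0.13 [232. 183.]
top 0 0.2 [262. 172.]
top 0.05 0.13 [132. 140.]
top 0.05 0.2 [155. 126.]
scene -0.05 0.13 [149.  28.]
scene -0.05 0.2 [138. -78.]
scene 0 0.13 [189.  81.]
scene 0 0.2 [180. -26.]
scene 0.05 0.13 [230. 135.]
scene 0.05 0.2 [223.  29.]
```

View pics/c4.png

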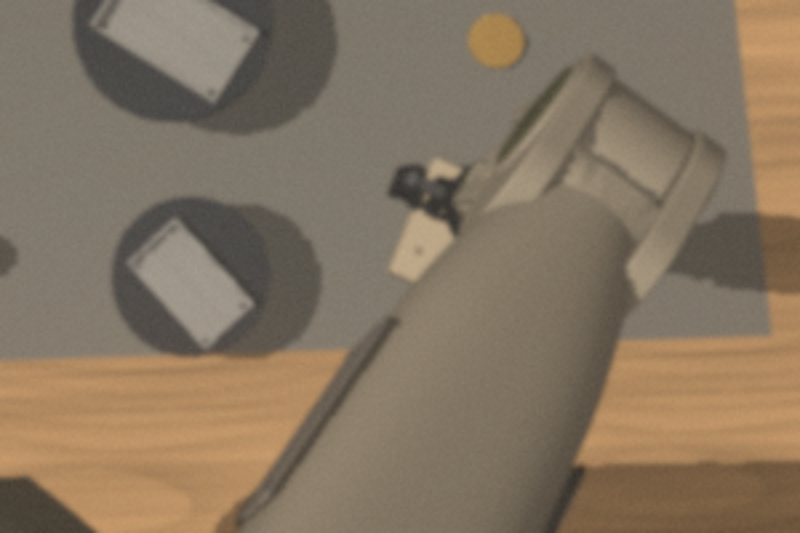

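```bash

python3 -m inch '[0,0.2,2.2,0,0,0,2.2,0,0,0,2.2,0,0,0,2.2,0,0,0,2.1,0]'
python3 -m inch '[0,0,0,0,0,0,0,0,0,0,0,0,0,0,0,0,0,0,0,0]' -1 60
python3 -m inch '[0,0,0,0,0,0,0,0,0,0,0,0,0,0,0,0,0,0,0,0]'
python3 -m inch '[0,0,-2.8,0,0,0,-2.8,0,0,0,-2.8,0,0,0,-2.8,0,0,0,-2.8,0]'
python3 - <<'E'
from h import *
t=eyes.read_camera('top'); s=eyes.read_camera('scene'); p,y,st=pose();print(p)
cv2.imwrite('pics/c5.png',np.hstack([crop('top',376,285,40,400,t),crop('scene',244,120,40,400,s)]))
plan((.5818,.0236,.135,-34,0))
plan((.5818,.0236,.135,146.2,0))
E
```

```text
clock: 3.17
tcp_pos: [0.3962, -0.2175, 0.0225]
orientation: [0.0, 0.215, 0.977, 0.0]
wrist_force: [0.1, -0.1, -1.1]
finger_gap: 0.0856
grip_force: 0.0
clock: 3.58
tcp_pos: [0.3969, -0.2189, 0.0244]
orientation: [0.001, 0.215, 0.977, -0.0]
wrist_force: [0.1, 0.2, -2.4]
finger_gap: 0.0581
grip_force: 65.5
clock: 4.0
tcp_pos: [0.3964, -0.2188, 0.0239]
orientation: [0.001, 0.216, 0.976, -0.0]
wrist_force: [-1.2, 0.7, 6.8]
finger_gap: 0.0583
grip_force: 66.6
clock: 4.42
tcp_pos: [0.3955, -0.2183, 0.1642]
orientation: [-0.0, 0.216, 0.976, 0.0]
wrist_force: [0.6, -0.4, -1.7]
finger_gap: 0.0584
grip_force: 66.1
[ 0.39819238 -0.2204463   0.16739669]
at [ 0.3982 -0.2204  0.1674] yaw 65.1
-> 0.5818 0.0236 0.135 15
   [-0.42,1.99,0.22,-0.0941,-0.61,1.94,0.22,-0.0941,-0.79,1.88,0.22,-0.0941,-0.96,1.79,0.22,-0.0941,-1.13,1.7,0.22,-0.0941]
   [-1.28,1.58,0.22,-0.0941,-1.42,1.45,0.22,-0.0941,-1.56,1.31,0.22,-0.0941,-1.67,1.16,0.22,-0.0941,-1.77,1.0,0.22,-0.0941]
   [-1.86,0.83,0.22,-0.0941,-1.93,0.65,0.22,-0.0941,-1.98,0.47,0.22,-0.0941,-2.02,0.28,0.22,-0.0941,-2.03,0.09,0.22,-0.0941]
at [ 0.3982 -0.2204  0.1674] yaw 65.1
-> 0.5818 0.0236 0.135 15
   [-0.42,1.99,0.22,-0.0944,-0.61,1.94,0.22,-0.0944,-0.79,1.88,0.22,-0.0944,-0.96,1.79,0.22,-0.0944,-1.13,1.69,0.22,-0.0944]
   [-1.28,1.58,0.22,-0.0944,-1.43,1.45,0.22,-0.0944,-1.56,1.31,0.22,-0.0944,-1.67,1.16,0.22,-0.0944,-1.78,1.0,0.22,-0.0944]
   [-1.86,0.82,0.22,-0.0944,-1.93,0.65,0.22,-0.0944,-1.98,0.46,0.22,-0.0944,-2.02,0.27,0.22,-0.0944,-2.03,0.08,0.22,-0.0944]
```

View pics/c5.png

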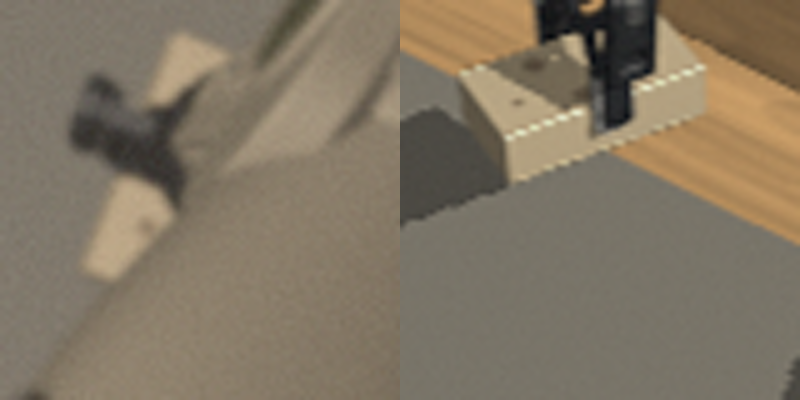

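The brick is held at about its middle: the finger is at crop x = 610, between brick ends at 515 and 705. Next, carry it to the tray.

```bash

python3 -m inch '[-0.42,1.99,0.2,-0.094,-0.61,1.94,0.2,-0.094,-0.79,1.88,0.2,-0.094,-0.96,1.79,0.2,-0.094,-1.13,1.7,0.2,-0.094]'
python3 -m inch '[-1.28,1.58,0.2,-0.094,-1.43,1.45,0.2,-0.094,-1.56,1.31,0.2,-0.094,-1.67,1.16,0.2,-0.094,-1.78,1.0,0.2,-0.094]'
python3 -m inch '[-1.86,0.82,0.2,-0.094,-1.93,0.65,0.2,-0.094,-1.98,0.46,0.2,-0.094,-2.02,0.27,0.2,-0.094,-2.03,0.08,0.2,-0.094]'
python3 -m inch '[0,0,0,0,0,0,0,0,0,0,0,0,0,0,0,0,0,0,0,0]'
python3 - <<'E'
from h import *
s=eyes.read_camera('scene'); p,y,st=pose();t=eyes.read_camera('top')
cv2.imwrite('pics/c6.png',np.hstack([crop('top',270,215,45,400,t),crop('scene',273,205,45,400,s)]))
plan((.5818,.0236,.088,None,5))
print(np.degrees(y))
E
```

```text
clock: 4.93
tcp_pos: [0.4568, -0.1362, 0.1517]
orientation: [-0.001, -0.02, 1.0, 0.0]
wrist_force: [-0.3, -0.2, -2.3]
finger_gap: 0.0586
grip_force: 66.2
clock: 5.35
tcp_pos: [0.5182, -0.055, 0.1415]
orientation: [-0.001, -0.252, 0.968, 0.001]
wrist_force: [0.0, -0.1, -2.6]
finger_gap: 0.0586
grip_force: 66.2
clock: 5.77
tcp_pos: [0.5797, 0.0259, 0.1313]
orientation: [-0.001, -0.471, 0.882, 0.001]
wrist_force: [0.8, -0.6, -2.6]
finger_gap: 0.0587
grip_force: 66.2
clock: 6.18
tcp_pos: [0.5795, 0.0243, 0.1331]
orientation: [-0.0, -0.468, 0.884, 0.0]
wrist_force: [-0.0, -0.4, -2.6]
finger_gap: 0.0586
grip_force: 66.2
at [0.5798 0.0243 0.1334] yaw 145.8
-> 0.5818 0.0236 0.088 5
   [-0.01,-0.04,0.91,-0.0,-0.01,-0.04,0.91,-0.0,-0.01,-0.04,0.91,-0.0,-0.01,-0.04,0.91,-0.0,-0.01,-0.04,0.91,-0.0]
145.7882138784005
```

View pics/c6.png

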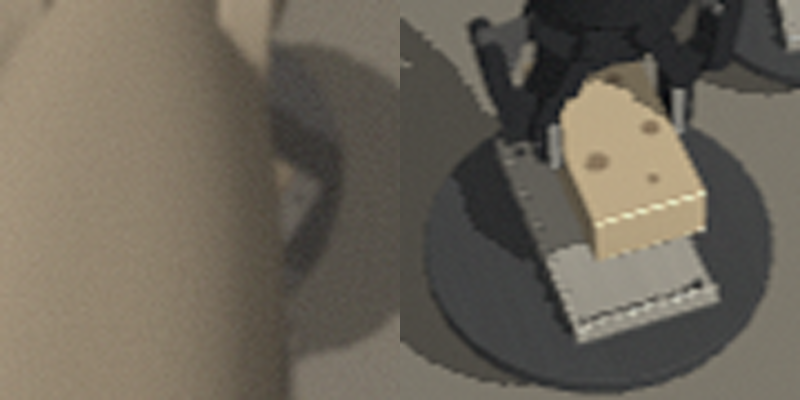

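```bash

python3 -m inch '[0,0,1.0,0,0,0,1.0,0,0,0,0.9,0,0,0,0.7,0,0,0,0.4,0]'
python3 -m inch '[0,0,0.15,0,0,0,0.15,0,0,0,0.1,0,0,0,0.1,0,0,0,0,0]'
```

```text
clock: 6.7
tcp_pos: [0.579, 0.025, 0.0913]
orientation: [-0.001, -0.468, 0.883, 0.001]
wrist_force: [-0.5, 0.6, -3.0]
finger_gap: 0.0586
grip_force: 66.3
clock: 7.12
tcp_pos: [0.5803, 0.025, 0.0885]
orientation: [0.0, -0.469, 0.883, -0.0]
wrist_force: [0.3, -0.3, -2.6]
finger_gap: 0.0585
grip_force: 66.3
```

```bash

python3 -m inch '[0,0,0.05,0,0,0,0.05,0,0,0,0.05,0,0,0,0.05,0,0,0,0,0]'
python3 -m inch '[0,0,0.05,0,0,0,0.05,0,0,0,0,0,0,0,0,0,0,0,0,0]'
```

```text
clock: 7.53
tcp_pos: [0.5803, 0.025, 0.087]
orientation: [0.0, -0.468, 0.883, -0.0]
wrist_force: [-1.5, -0.2, 3.2]
finger_gap: 0.0583
grip_force: 66.8
clock: 7.95
tcp_pos: [0.5803, 0.025, 0.0869]
orientation: [0.001, -0.468, 0.883, -0.0]
wrist_force: [-3.2, 0.2, 10.1]
finger_gap: 0.0581
grip_force: 67.7
```

```bash

python3 -m inch '[0,0,-0.1,0,-0.1,-0.1,0,0,-0.1,-0.1,0,0,-0.1,-0.1,0,0,-0.1,-0.1,0,0]'
python3 -m inch '[-0.1,-0.1,0,0,-0.1,-0.1,0,0,0,-0.1,0,0,0,0,0,0,0,0,0,0]'
python3 - <<'E'
from h import *
f=get_state()['wrist_force'];a=np.radians(-34);print('Fx,Fy tray',f[0]*np.cos(a)+f[1]*np.sin(a),-f[0]*np.sin(a)+f[1]*np.cos(a),pose()[1]*57.3)
E
```

```text
clock: 8.37
tcp_pos: [0.5852, 0.0258, 0.0869]
orientation: [-0.0, -0.468, 0.884, -0.0]
wrist_force: [-5.7, -1.5, 7.5]
finger_gap: 0.0583
grip_force: 67.3
clock: 8.78
tcp_pos: [0.5878, 0.0261, 0.087]
orientation: [-0.001, -0.469, 0.883, 0.001]
wrist_force: [-7.8, -0.1, 10.9]
finger_gap: 0.0586
grip_force: 67.6
Fx,Fy tray -6.4305950766435895 -4.461240511716608 145.8925623414736
```

```bash
cat > f.py <<'E'
from h import *
p,y,s=pose();f=s['wrist_force'];a=np.radians(-34);d=p-[.5915,.0255,0];c,n=np.cos(a),np.sin(a)
print('TRAY F %.1f %.1f  off mm %.1f %.1f yaw %.2f tz %.2f'%(f[0]*c+f[1]*n,-f[0]*n+f[1]*c,1e3*(d[0]*c+d[1]*n),1e3*(-d[0]*n+d[1]*c),y*57.3,s['ft_torque'][2]))
E
python3 f.py
python3 -m inch '[0,-0.1,0,0,0,-0.1,0,0,0,0,0,0,0,0,0,0,0,0,0,0]';python3 f.py
python3 -m inch '[-0.1,0,0,0,-0.1,0,0,0,0,0,0,0,0,0,0,0,0,0,0,0]';python3 f.py
```

```text
TRAY F -6.4 -4.5  off mm -3.5 -1.6 yaw 145.89 tz 0.01
clock: 9.2
tcp_pos: [0.5889, 0.0253, 0.087]
orientation: [-0.001, -0.469, 0.883, 0.001]
wrist_force: [-9.0, 1.3, 11.1]
finger_gap: 0.0585
grip_force: 67.7
TRAY F -8.1 -3.9  off mm -2.0 -1.6 yaw 145.91 tz 0.02
clock: 9.62
tcp_pos: [0.589, 0.0254, 0.087]
orientation: [-0.003, -0.468, 0.884, -0.0]
wrist_force: [-12.2, -4.4, 12.7]
finger_gap: 0.0585
grip_force: 68.0
TRAY F -7.6 -10.4  off mm -2.0 -1.5 yaw 145.86 tz 0.21
```

```bash

python3 -m inch '[0.1,-0.1,-0.05,0,0,-0.1,0,0,0,0,0,0,0,0,0,0,0,0,0,0]';python3 f.py
python3 -m inch '[0,-0.1,0,0,0,-0.1,0,0,0,0,0,0,0,0,0,0,0,0,0,0]';python3 f.py
```

```text
clock: 10.03
tcp_pos: [0.5903, 0.0245, 0.087]
orientation: [-0.002, -0.469, 0.883, 0.001]
wrist_force: [-10.4, -1.1, 9.8]
finger_gap: 0.0589
grip_force: 67.6
TRAY F -8.1 -6.7  off mm -0.4 -1.5 yaw 145.89 tz 0.08
clock: 10.45
tcp_pos: [0.5917, 0.0236, 0.087]
orientation: [-0.003, -0.469, 0.883, 0.001]
wrist_force: [-11.7, -0.5, 10.4]
finger_gap: 0.0584
grip_force: 67.7
TRAY F -9.4 -6.9  off mm 1.2 -1.5 yaw 145.90 tz 0.11
```

```bash

python3 -m inch '[0,-0.1,0,0,0,-0.1,0,0,0,0,0,0,0,0,0,0,0,0,0,0]';python3 f.py
python3 -m inch '[0,-0.1,0,0,0,-0.1,0,0,0,0,0,0,0,0,0,0,0,0,0,0]';python3 f.py
```

```text
clock: 10.87
tcp_pos: [0.5921, 0.0232, 0.0871]
orientation: [-0.003, -0.469, 0.883, 0.002]
wrist_force: [-13.9, 2.1, 13.6]
finger_gap: 0.0582
grip_force: 68.0
TRAY F -12.7 -6.0  off mm 1.8 -1.5 yaw 145.91 tz -0.06
clock: 11.28
tcp_pos: [0.5922, 0.0231, 0.0871]
orientation: [-0.004, -0.469, 0.883, 0.004]
wrist_force: [-18.3, 3.9, 17.3]
finger_gap: 0.0584
grip_force: 68.5
TRAY F -17.4 -7.0  off mm 1.9 -1.5 yaw 145.93 tz -0.16
```

```bash

python3 -m inch '[0.05,0.25,-0.1,0,0,0,0,0,0,0,0,0,0,0,0,0,0,0,0,0]' 1
python3 -m inch '[0,0,0,0,0,0,-2,0,0,0,-2.5,0,0,0,-3,0,0,0,-3,0]'
python3 -m inch '[3,0,-0.5,0,3,0,0,0,3,0,0,0,3,0,0,0,3,0,0,0]' -1
python3 f.py
python3 - <<'E'
from h import *
s=eyes.read_camera('scene'); t=eyes.read_camera('top')
cv2.imwrite('pics/c7.png',np.hstack([crop('top',265,205,36,400,t),crop('scene',273,210,36,400,s)]))
E
```

```text
clock: 11.7
tcp_pos: [0.5964, 0.022, 0.0877]
orientation: [0.0, -0.468, 0.884, -0.0]
wrist_force: [-0.4, 0.3, -1.5]
finger_gap: 0.0854
grip_force: 0.0
clock: 12.12
tcp_pos: [0.5954, 0.0222, 0.1933]
orientation: [-0.001, -0.468, 0.884, 0.0]
wrist_force: [0.4, -0.4, 0.1]
finger_gap: 0.0855
grip_force: 0.0
clock: 12.53
tcp_pos: [0.511, -0.103, 0.1979]
orientation: [0.0, -0.469, 0.883, -0.0]
wrist_force: [-0.3, -1.0, 0.1]
finger_gap: 0.0255
grip_force: 0.0
TRAY F 0.4 -1.0  off mm 5.1 -151.5 yaw 145.91 tz 0.06
```

View pics/c7.png

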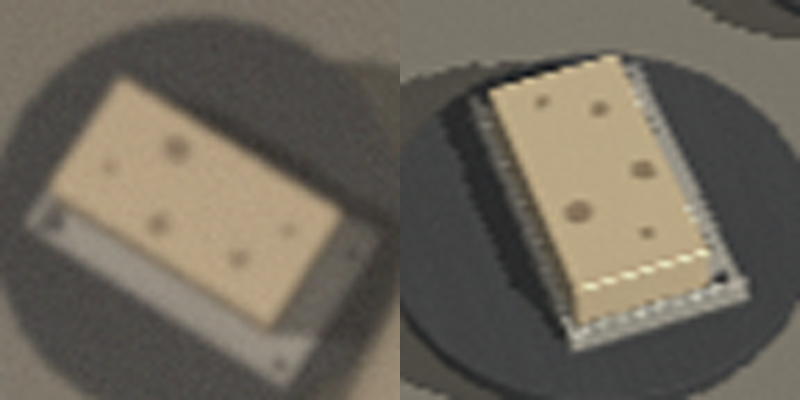

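```bash

python3 -m inch '[0,0.3,2.5,0,0,0,2.5,0,0,0,2.5,0,0,0,2.2,0,0,0,1.6,0]' -1 
python3 -m inch '[-1.6,0,0,0,-1.6,0,0,0,-1.6,0,0,0,-1.6,0,0,0,-1.0,0,0,0]'
python3 -m inch '[0,0,0,0,-0.2,0,0,0,-0.1,0,0,0,-0.1,0,0,0,0,0,0,0]'
python3 f.py
```

```text
clock: 13.05
tcp_pos: [0.5087, -0.0996, 0.0828]
orientation: [-0.0, -0.469, 0.883, 0.001]
wrist_force: [0.2, -0.7, -0.2]
finger_gap: -0.0003
grip_force: 0.0
clock: 13.47
tcp_pos: [0.5519, -0.0375, 0.0847]
orientation: [0.0, -0.469, 0.883, 0.0]
wrist_force: [0.1, -0.4, 0.5]
finger_gap: 0.0001
grip_force: 0.0
clock: 13.88
tcp_pos: [0.5527, -0.0361, 0.0848]
orientation: [0.0, -0.468, 0.884, 0.0]
wrist_force: [-0.6, -0.7, -0.3]
finger_gap: 0.0003
grip_force: 0.0
TRAY F -0.1 -1.0  off mm 2.3 -72.7 yaw 145.85 tz -0.02
```

```bash

python3 -m inch '[-0.1,0,0,0,-0.1,0,0,0,0,0,0,0,0,0,0,0,0,0,0,0]'; python3 f.py
python3 -m inch '[-0.1,0,0,0,-0.1,0,0,0,0,0,0,0,0,0,0,0,0,0,0,0]'; python3 f.py
```

```text
clock: 14.3
tcp_pos: [0.554, -0.0341, 0.0848]
orientation: [0.0, -0.468, 0.883, 0.0]
wrist_force: [0.5, 0.6, -0.1]
finger_gap: 0.0001
grip_force: 0.0
TRAY F 0.1 0.8  off mm 2.2 -70.4 yaw 145.88 tz -0.01
clock: 14.72
tcp_pos: [0.555, -0.0325, 0.0848]
orientation: [-0.0, -0.468, 0.883, -0.0]
wrist_force: [-1.0, -1.7, 0.1]
finger_gap: 0.0001
grip_force: 1.0
TRAY F 0.1 -2.0  off mm 2.2 -68.5 yaw 145.88 tz 0.02
```

```bash

python3 -m inch '[-0.1,0,0,0,-0.1,0,0,0,0,0,0,0,0,0,0,0,0,0,0,0]'; python3 f.py
python3 -m inch '[0.3,0,0,0,2,0,-1,0,2,0,-3,0,2,0,-3,0,1,0,-3,0]'; python3 f.py
```

```text
clock: 15.13
tcp_pos: [0.555, -0.0325, 0.0848]
orientation: [-0.002, -0.468, 0.884, -0.001]
wrist_force: [-4.7, -7.5, 3.4]
finger_gap: -0.0001
grip_force: 4.5
TRAY F 0.2 -8.8  off mm 2.2 -68.5 yaw 145.80 tz -0.05
clock: 15.55
tcp_pos: [0.514, -0.0918, 0.1854]
orientation: [-0.0, -0.468, 0.884, 0.001]
wrist_force: [0.7, -0.3, -0.1]
finger_gap: 0.0005
grip_force: 0.0
TRAY F 0.8 0.1  off mm 1.3 -140.6 yaw 145.85 tz 0.02
```

```bash

python3 -m inch '[-2.8,1.3,0,0,-2.8,1.3,0,0,-2.8,1.4,0,0,-2.8,1.4,0,0,-2.8,1.4,0,0]'
python3 -m inch '[0,0,2.1,0,0,0,2.1,0,0,0,2.1,0,0,0,2,0,0,0,1.8,0]'; python3 f.py
python3 -m inch '[0,-0.5,0,0,0,-0.5,0,0,0,-0.5,0,0,0,-0.2,0,0,0,0,0,0]'; python3 f.py
python3 -m inch '[0,-0.2,0,0,0,-0.2,0,0,0,0,0,0,0,0,0,0,0,0,0,0]'; python3 f.py
```

```text
clock: 15.97
tcp_pos: [0.5378, 0.0646, 0.1851]
orientation: [0.001, -0.468, 0.884, 0.0]
wrist_force: [0.5, -0.2, -0.3]
finger_gap: -0.0
grip_force: 0.0
clock: 16.38
tcp_pos: [0.5374, 0.0637, 0.0826]
orientation: [0.0, -0.469, 0.883, 0.001]
wrist_force: [-0.7, -0.1, -0.0]
finger_gap: 0.0001
grip_force: 0.0
TRAY F -0.5 -0.4  off mm -66.2 1.4 yaw 145.94 tz -0.05
clock: 16.8
tcp_pos: [0.5536, 0.0528, 0.0853]
orientation: [0.001, -0.468, 0.884, -0.001]
wrist_force: [0.2, 0.5, -0.5]
finger_gap: 0.0001
grip_force: 0.0
TRAY F -0.2 0.5  off mm -46.7 1.5 yaw 145.85 tz -0.04
clock: 17.22
tcp_pos: [0.5548, 0.0512, 0.0838]
orientation: [0.0, -0.469, 0.883, 0.0]
wrist_force: [-0.1, -0.0, -0.7]
finger_gap: -0.0
grip_force: 0.0
TRAY F -0.0 -0.1  off mm -44.8 0.8 yaw 145.89 tz 0.02
```

```bash

python3 -m inch '[0,-0.2,0,0,0,-0.1,0,0,0,0,0,0,0,0,0,0,0,0,0,0]'; python3 f.py
python3 -m inch '[0,-0.2,0,0,0,0,0,0,0,0,0,0,0,0,0,0,0,0,0,0]'; python3 f.py
python3 -m inch '[0,-0.2,0,0,0,0,0,0,0,0,0,0,0,0,0,0,0,0,0,0]'; python3 f.py
```

```text
clock: 17.63
tcp_pos: [0.557, 0.0496, 0.0837]
orientation: [-0.0, -0.469, 0.883, 0.0]
wrist_force: [-2.5, 2.1, 0.8]
finger_gap: 0.0003
grip_force: 1.2
TRAY F -3.3 0.3  off mm -42.1 0.7 yaw 145.89 tz -0.02
clock: 18.05
tcp_pos: [0.5571, 0.0496, 0.0837]
orientation: [-0.001, -0.469, 0.883, 0.002]
wrist_force: [-6.2, 4.0, 4.8]
finger_gap: -0.0002
grip_force: 4.0
TRAY F -7.4 -0.1  off mm -41.9 0.7 yaw 145.95 tz -0.08
clock: 18.47
tcp_pos: [0.5572, 0.0495, 0.0837]
orientation: [-0.002, -0.469, 0.883, 0.003]
wrist_force: [-11.0, 8.0, 9.4]
finger_gap: 0.0
grip_force: 6.8
TRAY F -13.6 0.5  off mm -41.9 0.7 yaw 145.99 tz 0.01
```

```bash

python3 -m inch '[0,0.5,0,0,0,0.5,-2,0,0,0,-3,0,0,0,-3,0,0,0,-3,0]' 1
python3 - <<'E'
from h import *
plan((.4195,.3915,.10,146,0),(.4195,.3915,.010,146,5))
E
```

```text
clock: 18.88
tcp_pos: [0.5525, 0.0527, 0.1949]
orientation: [-0.0, -0.469, 0.883, -0.0]
wrist_force: [0.5, 0.8, -0.3]
finger_gap: 0.0605
grip_force: 0.0
at [0.5525 0.0527 0.1949] yaw 145.9
-> 0.4195 0.3915 0.1 10
   [-2.06,3.0,0.95,-0.0002,-2.06,3.0,0.95,-0.0002,-2.06,3.0,0.95,-0.0002,-2.06,3.0,0.95,-0.0002,-2.06,3.0,0.95,-0.0002]
   [-2.06,3.0,0.95,-0.0002,-2.06,3.0,0.95,-0.0002,-2.06,3.0,0.95,-0.0002,-2.06,3.0,0.95,-0.0002,-2.06,3.0,0.95,-0.0002]
-> 0.4195 0.3915 0.01 5
   [0.0,0.0,1.8,0.0,0.0,0.0,1.8,0.0,0.0,0.0,1.8,0.0,0.0,0.0,1.8,0.0,0.0,0.0,1.8,0.0]
```

```bash

python3 -m inch '[-2.1,3,0.3,0,-2.1,3,0.3,0,-2.1,3,0.5,0,-2.1,3,1,0,-2.1,3,1,0]'
python3 -m inch '[-2.1,3,1,0,-2.0,3,1.2,0,-2.0,3,1.2,0,-2.0,3,1.5,0,-2.0,3,1.5,0]'
python3 -m inch '[0,0,0,0,0,0,0,0,0,0,0,0,0,0,0,0,0,0,0,0]'
python3 - <<'E'
from h import *
plan((.4195,.3915,.010,146,5))
s=eyes.read_camera('scene'); cv2.imwrite('pics/c8.png',crop('scene',440,235,40,400,s))
E
```

```text
clock: 19.3
tcp_pos: [0.4875, 0.2251, 0.1632]
orientation: [0.001, -0.468, 0.884, -0.001]
wrist_force: [0.2, 0.3, 0.9]
finger_gap: 0.0855
grip_force: 0.0
clock: 19.72
tcp_pos: [0.4196, 0.3934, 0.0986]
orientation: [0.001, -0.468, 0.883, -0.0]
wrist_force: [0.3, -0.6, -0.1]
finger_gap: 0.0853
grip_force: 0.0
clock: 20.13
tcp_pos: [0.4209, 0.3908, 0.0996]
orientation: [0.001, -0.468, 0.884, -0.0]
wrist_force: [-0.8, 0.3, 0.2]
finger_gap: 0.0853
grip_force: 0.0
at [0.4209 0.3908 0.0996] yaw 145.8
-> 0.4195 0.3915 0.01 5
   [0.0,0.03,1.79,-0.0008,0.0,0.03,1.79,-0.0008,0.0,0.03,1.79,-0.0008,0.0,0.03,1.79,-0.0008,0.0,0.03,1.79,-0.0008]
```

View pics/c8.png

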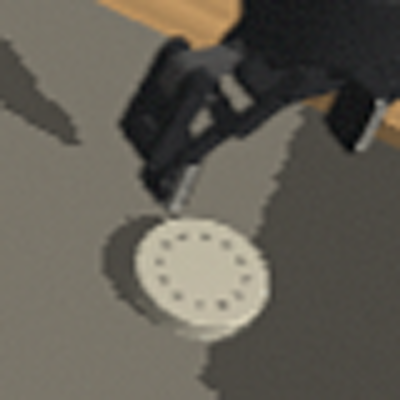

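```bash

python3 -m inch '[0,0.1,2.2,0,0,0,2.2,0,0,0,2.0,0,0,0,1.6,0,0,0,0.9,0]'
python3 -m inch '[0,0,0.1,0,0,0,0,0,0,0,0,0,0,0,0,0,0,0,0,0]' -1 25
python3 -m inch '[0,0,0,0,0,0,0,0,0,0,0,0,0,0,0,0,0,0,0,0]'
python3 -m inch '[0,0,0,0,0,0,0,0,0,0,0,0,0,0,0,0,0,0,0,0.12]' 1
python3 -m inch '[0,0,0,0.12,0,0,0,0.12,0,0,0,0.12,0,0,0,0.12,0,0,0,0.12]'
python3 -m inch '[0,0,0,0.12,0,0,0,0.12,0,0,0,0.12,0,0,0,0.12,0,0,0,0.12]'
python3 -m inch '[0,0,0,0.12,0,0,0,0.12,0,0,0,0,0,0,0,0,0,0,0,0]' -1 50
python3 -m inch '[0,0,0,0,0,0,0,0,0,0,0,0,0,0,0,0,0,0,0,0]'
python3 f.py
```

```text
clock: 20.6
tcp_pos: [0.4187, 0.3907, 0.0084]
orientation: [-0.001, -0.468, 0.884, -0.0]
wrist_force: [-0.2, -0.1, -0.2]
finger_gap: 0.0852
grip_force: 0.0
clock: 21.02
tcp_pos: [0.4196, 0.3927, 0.0099]
orientation: [0.001, -0.468, 0.883, 0.0]
wrist_force: [-0.0, 0.6, -1.4]
finger_gap: 0.0607
grip_force: 27.2
clock: 21.43
tcp_pos: [0.4193, 0.3926, 0.0095]
orientation: [0.001, -0.469, 0.883, 0.0]
wrist_force: [-0.2, -0.1, 5.3]
finger_gap: 0.0608
grip_force: 27.7
clock: 21.85
tcp_pos: [0.4186, 0.3921, 0.0085]
orientation: [-0.0, -0.414, 0.91, -0.0]
wrist_force: [-0.1, 0.2, -0.1]
finger_gap: 0.0853
grip_force: 0.0
clock: 22.27
tcp_pos: [0.4187, 0.3921, 0.0086]
orientation: [-0.0, -0.124, 0.992, -0.0]
wrist_force: [0.5, 0.7, -0.0]
finger_gap: 0.0852
grip_force: 0.0
clock: 22.68
tcp_pos: [0.4187, 0.3921, 0.0086]
orientation: [-0.0, 0.174, 0.985, -0.0]
wrist_force: [-0.1, -0.4, -0.5]
finger_gap: 0.0852
grip_force: 0.0
clock: 23.1
tcp_pos: [0.4189, 0.3924, 0.0091]
orientation: [0.0, 0.287, 0.958, 0.0]
wrist_force: [-0.5, 0.5, 3.7]
finger_gap: 0.0597
grip_force: 54.0
clock: 23.52
tcp_pos: [0.419, 0.3924, 0.0091]
orientation: [0.0, 0.288, 0.958, 0.0]
wrist_force: [-0.9, 0.4, 5.2]
finger_gap: 0.0598
grip_force: 54.2
TRAY F -1.0 -0.1  off mm -348.2 207.7 yaw 56.54 tz 0.05
```

```bash

python3 -m inch '[0,0,-2,0,0,0,-3.5,0,0,0,-4,0,0,0,-4,0,0,0,-4,0]'
python3 - <<'E'
from h import *
plan((.5931,.0244,.14,56,0))
E
```

```text
clock: 23.93
tcp_pos: [0.4182, 0.3916, 0.1847]
orientation: [-0.0, 0.288, 0.958, -0.001]
wrist_force: [1.1, 0.2, -0.8]
finger_gap: 0.0602
grip_force: 54.2
at [0.4182 0.3916 0.1847] yaw 56.5
-> 0.5931 0.0244 0.14 15
   [-2.32,-1.4,0.3,0.0006,-2.32,-1.4,0.3,0.0006,-2.32,-1.4,0.3,0.0006,-2.33,-1.39,0.3,0.0006,-2.33,-1.39,0.3,0.0006]
   [-2.33,-1.39,0.3,0.0006,-2.33,-1.39,0.3,0.0006,-2.33,-1.39,0.3,0.0006,-2.33,-1.39,0.3,0.0006,-2.33,-1.39,0.3,0.0006]
   [-2.33,-1.38,0.3,0.0006,-2.33,-1.38,0.3,0.0006,-2.33,-1.38,0.3,0.0006,-2.33,-1.38,0.3,0.0006,-2.34,-1.38,0.3,0.0006]
```

```bash

python3 -m inch '[-2.3,-1.4,0,0,-2.3,-1.4,0,0,-2.3,-1.4,0,0,-2.3,-1.4,0,0,-2.3,-1.4,0,0]'
python3 -m inch '[-2.3,-1.4,0.2,0,-2.3,-1.4,0.2,0,-2.3,-1.4,0.2,0,-2.3,-1.4,0.2,0,-2.3,-1.4,0.2,0]'
python3 -m inch '[-2.4,-1.4,0.7,0,-2.4,-1.4,0.7,0,-2.4,-1.4,0.7,0,-2.4,-1.4,0.7,0,-2.4,-1.4,0.7,0]'
python3 -m inch '[0,0,0,0,0,0,0,0,0,0,0,0,0,0,0,0,0,0,0,0]'
python3 - <<'E'
from h import *
plan((.5931,.0244,.106,56,5))
E
```

```text
clock: 24.35
tcp_pos: [0.4761, 0.2691, 0.1832]
orientation: [-0.0, 0.288, 0.958, -0.0]
wrist_force: [-0.5, 0.1, -1.7]
finger_gap: 0.0597
grip_force: 54.3
clock: 24.77
tcp_pos: [0.5333, 0.1471, 0.1729]
orientation: [-0.001, 0.288, 0.958, -0.0]
wrist_force: [-0.3, -0.3, -0.3]
finger_gap: 0.0599
grip_force: 54.3
clock: 25.18
tcp_pos: [0.5947, 0.0225, 0.1376]
orientation: [-0.001, 0.288, 0.958, -0.0]
wrist_force: [-0.0, -0.1, -0.3]
finger_gap: 0.0597
grip_force: 54.3
clock: 25.6
tcp_pos: [0.5944, 0.0249, 0.1391]
orientation: [0.0, 0.287, 0.958, 0.0]
wrist_force: [0.5, -0.4, 0.2]
finger_gap: 0.0601
grip_force: 54.3
at [0.5944 0.0249 0.1391] yaw 56.6
-> 0.5931 0.0244 0.106 5
   [0.02,-0.02,0.66,0.002,0.02,-0.02,0.66,0.002,0.02,-0.02,0.66,0.002,0.02,-0.02,0.66,0.002,0.02,-0.02,0.66,0.002]
```

```bash

python3 -m inch '[0.1,-0.1,1,0,0,0,1,0,0,0,0.7,0,0,0,0.4,0,0,0,0.2,0]'
python3 -m inch '[0,0,0.05,0,0,0,0.05,0,0,0,0,0,0,0,0,0,0,0,0,0]'
python3 -m inch '[0,0,0.05,0,0,0,0.05,0,0,0,0,0,0,0,0,0,0,0,0,0]'; python3 f.py
```

```text
clock: 26.02
tcp_pos: [0.5924, 0.0239, 0.1043]
orientation: [-0.001, 0.288, 0.958, -0.0]
wrist_force: [-0.0, -0.0, -1.0]
finger_gap: 0.0599
grip_force: 54.3
clock: 26.43
tcp_pos: [0.5937, 0.0235, 0.1052]
orientation: [0.0, 0.288, 0.958, 0.0]
wrist_force: [0.7, 0.1, -0.6]
finger_gap: 0.0598
grip_force: 54.3
clock: 26.85
tcp_pos: [0.5936, 0.0236, 0.1041]
orientation: [0.0, 0.288, 0.958, 0.0]
wrist_force: [-0.8, 1.1, 1.4]
finger_gap: 0.0598
grip_force: 54.5
TRAY F -1.2 0.5  off mm 2.8 -0.4 yaw 56.50 tz -0.04
```

```bash

python3 -m inch '[0,0,0,0,0,0,0,0,0,0,0,0,0,0,-1,0,0,0,-2,0]' 1
python3 -m inch '[0,0,-3,0,0,0,-3,0,0,0,-2,0,0,0,0,0,0,0,0,0]'
python3 - <<'E'
from h import *
plan((.576,-.290,.10,56,0))
E
```

```text
clock: 27.27
tcp_pos: [0.5914, 0.0238, 0.1319]
orientation: [-0.003, 0.288, 0.958, -0.0]
wrist_force: [-0.2, 0.3, 0.2]
finger_gap: 0.0853
grip_force: 0.0
clock: 27.68
tcp_pos: [0.5944, 0.0235, 0.216]
orientation: [0.002, 0.288, 0.958, 0.0]
wrist_force: [-0.6, -0.4, -0.6]
finger_gap: 0.0853
grip_force: 0.0
at [0.5944 0.0235 0.216 ] yaw 56.5
-> 0.576 -0.29 0.1 10
   [-1.58,-2.72,1.16,0.0009,-1.58,-2.71,1.16,0.0009,-1.58,-2.71,1.16,0.0009,-1.58,-2.71,1.16,0.0009,-1.59,-2.71,1.16,0.0009]
   [-1.59,-2.71,1.16,0.0009,-1.59,-2.71,1.16,0.0009,-1.59,-2.71,1.16,0.0009,-1.6,-2.71,1.16,0.0009,-1.6,-2.7,1.16,0.0009]
```

```bash

python3 -m inch '[-1.6,-2.7,0,0,-1.6,-2.7,0.5,0,-1.6,-2.7,1,0,-1.6,-2.7,1.2,0,-1.6,-2.7,1.5,0]'
python3 -m inch '[-1.6,-2.7,1.5,0,-1.6,-2.7,1.5,0,-1.6,-2.7,1.5,0,-1.6,-2.7,1.5,0,-1.6,-2.7,1.4,0]'
python3 -m inch '[0,0,0,0,0,0,0,0,0,0,0,0,0,0,0,0,0,0,0,0]'
python3 - <<'E'
from h import *
plan((.576,-.290,.009,56,5))
s=eyes.read_camera('scene'); t=eyes.read_camera('top')
cv2.imwrite('pics/c9.png',np.hstack([crop('scene',185,160,30,400,s),crop('top',265,205,30,400,t)]))
E
```

```text
clock: 28.1
tcp_pos: [0.5849, -0.1342, 0.1707]
orientation: [-0.0, 0.288, 0.958, 0.0]
wrist_force: [-0.0, 0.1, 1.0]
finger_gap: 0.0852
grip_force: 0.0
clock: 28.52
tcp_pos: [0.5763, -0.2906, 0.0953]
orientation: [-0.001, 0.288, 0.958, 0.001]
wrist_force: [0.6, -0.8, 0.4]
finger_gap: 0.0854
grip_force: 0.0
clock: 28.93
tcp_pos: [0.5781, -0.2886, 0.0983]
orientation: [0.0, 0.287, 0.958, 0.0]
wrist_force: [-0.6, -0.4, 0.8]
finger_gap: 0.0855
grip_force: 0.0
at [ 0.5781 -0.2886  0.0983] yaw 56.6
-> 0.576 -0.29 0.009 5
   [0.02,-0.05,1.79,0.0021,0.02,-0.05,1.79,0.0021,0.02,-0.05,1.79,0.0021,0.02,-0.05,1.79,0.0021,0.02,-0.05,1.79,0.0021]
```

View pics/c9.png

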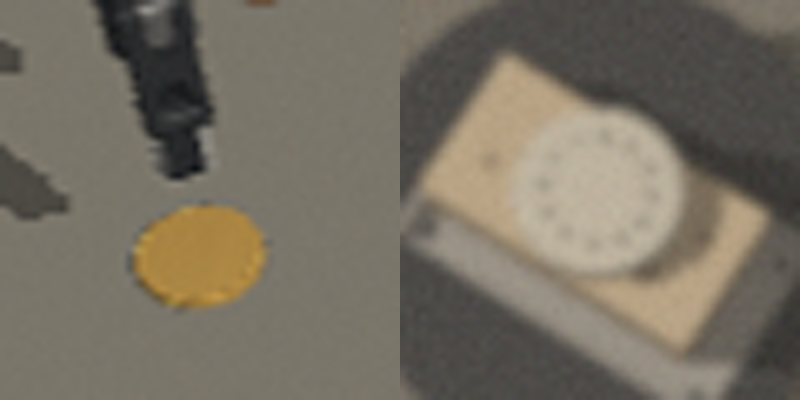

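```bash

python3 -m inch '[0.1,-0.2,2.2,0,0,0,2.2,0,0,0,2.2,0,0,0,1.6,0,0,0,0.9,0]'
python3 -m inch '[0,0,0,0,0,0,0,0,0,0,0,0,0,0,0,0,0,0,0,0]' -1 25
python3 f.py
python3 -m inch '[0,0,0,0,0,0,0,0,0,0,0,0,0,0,0,0,0,0,0,0]'
```

```text
clock: 29.45
tcp_pos: [0.575, -0.2895, 0.005]
orientation: [-0.001, 0.288, 0.958, 0.0]
wrist_force: [-0.9, -0.1, -0.5]
finger_gap: 0.0859
grip_force: 0.0
clock: 29.87
tcp_pos: [0.5769, -0.2915, 0.0084]
orientation: [0.001, 0.288, 0.958, -0.0]
wrist_force: [1.8, 0.3, 4.0]
finger_gap: 0.0524
grip_force: 26.8
TRAY F 1.3 1.3  off mm 165.2 -271.0 yaw 56.50 tz 0.03
clock: 30.28
tcp_pos: [0.5769, -0.2915, 0.0084]
orientation: [0.001, 0.288, 0.958, -0.0]
wrist_force: [0.1, 1.1, 5.2]
finger_gap: 0.0521
grip_force: 27.1
```

```bash

python3 -m inch '[0,0,0,0,0,0,0,0,0,0,0,0,0,0,0,0,0,0,0,-0.12]' 1
python3 -m inch '[0,0,0,-0.12,0,0,0,-0.12,0,0,0,-0.12,0,0,0,-0.12,0,0,0,-0.12]'
python3 -m inch '[0,0,0,-0.12,0,0,0,-0.12,0,0,0,-0.12,0,0,0,-0.12,0,0,0,-0.12]'
python3 -m inch '[0,0,0,-0.12,0,0,0,-0.12,0,0,0,0,0,0,0,0,0,0,0,0]' -1 60
python3 -m inch '[0,0,0,0,0,0,0,0,0,0,0,0,0,0,0,0,0,0,0,0]'; python3 f.py
python3 -m inch '[0,0,-2,0,0,0,-3.5,0,0,0,-4,0,0,0,-4,0,0,0,-4,0]'
python3 - <<'E'
from h import *
plan((.5932,.0238,.16,146,10))
E
```

```text
clock: 30.7
tcp_pos: [0.5755, -0.2909, 0.0064]
orientation: [-0.0, 0.23, 0.973, 0.0]
wrist_force: [0.5, 1.0, 0.6]
finger_gap: 0.0851
grip_force: 0.0
clock: 31.12
tcp_pos: [0.5756, -0.2909, 0.0064]
orientation: [-0.0, -0.07, 0.998, 0.0]
wrist_force: [-0.2, -0.3, 0.5]
finger_gap: 0.0856
grip_force: 0.0
clock: 31.53
tcp_pos: [0.5755, -0.2909, 0.0064]
orientation: [-0.0, -0.362, 0.932, 0.0]
wrist_force: [0.1, -0.6, -0.9]
finger_gap: 0.0856
grip_force: 0.0
clock: 31.95
tcp_pos: [0.5766, -0.2915, 0.0081]
orientation: [0.001, -0.467, 0.884, -0.001]
wrist_force: [-0.7, 0.5, 6.9]
finger_gap: 0.0509
grip_force: 66.1
clock: 32.37
tcp_pos: [0.5765, -0.2915, 0.0081]
orientation: [0.0, -0.467, 0.884, -0.001]
wrist_force: [-0.2, -0.2, 7.1]
finger_gap: 0.0507
grip_force: 66.1
TRAY F -0.1 -0.2  off mm 164.9 -271.2 yaw 145.72 tz -0.02
clock: 32.78
tcp_pos: [0.5751, -0.2905, 0.1828]
orientation: [-0.0, -0.467, 0.884, 0.001]
wrist_force: [1.2, -0.8, -0.9]
finger_gap: 0.051
grip_force: 62.9
at [ 0.5751 -0.2905  0.1828] yaw 145.7
-> 0.5932 0.0238 0.16 10
   [-2.7,1.62,0.23,-0.0005,-2.7,1.62,0.23,-0.0005,-2.7,1.62,0.23,-0.0005,-2.7,1.62,0.23,-0.0005,-2.7,1.62,0.23,-0.0005]
   [-2.7,1.61,0.23,-0.0005,-2.7,1.61,0.23,-0.0005,-2.7,1.61,0.23,-0.0005,-2.71,1.61,0.23,-0.0005,-2.71,1.61,0.23,-0.0005]
```

```bash

python3 -m inch '[-2.7,1.6,0.2,0,-2.7,1.6,0.2,0,-2.7,1.6,0.2,0,-2.7,1.6,0.2,0,-2.7,1.6,0.2,0]'
python3 -m inch '[-2.7,1.6,0.2,0,-2.7,1.6,0.2,0,-2.7,1.6,0.2,0,-2.7,1.6,0.2,0,-2.7,1.6,0.2,0]'
python3 -m inch '[0,0,0.5,0,0,0,0.5,0,0,0,0.5,0,0,0,0,0,0,0,0,0]'
python3 - <<'E'
from h import *
plan((.5932,.0238,.12,146,5))
s=eyes.read_camera('scene'); cv2.imwrite('pics/c10.png',crop('scene',268,195,36,400,s))
E
```

```text
clock: 33.2
tcp_pos: [0.5848, -0.133, 0.1713]
orientation: [-0.0, -0.467, 0.884, 0.0]
wrist_force: [0.3, -1.4, -1.0]
finger_gap: 0.0508
grip_force: 63.1
clock: 33.62
tcp_pos: [0.5943, 0.0238, 0.1612]
orientation: [-0.0, -0.467, 0.884, 0.0]
wrist_force: [1.7, 1.0, -1.3]
finger_gap: 0.0509
grip_force: 63.1
clock: 34.03
tcp_pos: [0.5944, 0.0211, 0.1461]
orientation: [-0.001, -0.467, 0.884, 0.0]
wrist_force: [1.1, 0.1, -0.9]
finger_gap: 0.0507
grip_force: 63.0
at [0.5944 0.0211 0.1461] yaw 145.7
-> 0.5932 0.0238 0.12 5
   [-0.03,0.05,0.52,-0.0009,-0.03,0.05,0.52,-0.0009,-0.03,0.05,0.52,-0.0009,-0.03,0.05,0.52,-0.0009,-0.03,0.05,0.52,-0.0009]
```

View pics/c10.png

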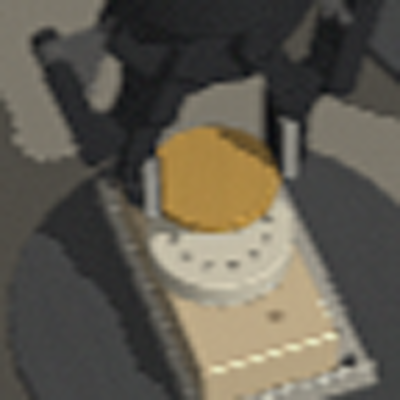

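```bash

python3 -m inch '[-0.1,0.2,0.9,0,0,0,0.7,0,0,0,0.4,0,0,0,0.1,0,0,0,0,0]'
python3 f.py
python3 -m inch '[0,0,0.1,0,0,0,0.1,0,0,0,0,0,0,0,0,0,0,0,0,0]' -1 25
python3 f.py
python3 -m inch '[0,0,0.1,0,0,0,0.1,0,0,0,0,0,0,0,0,0,0,0,0,0]'
python3 f.py
```

```text
clock: 34.5
tcp_pos: [0.5932, 0.0242, 0.125]
orientation: [-0.001, -0.468, 0.884, 0.0]
wrist_force: [-0.2, 0.9, -1.5]
finger_gap: 0.0508
grip_force: 63.0
TRAY F -0.7 0.6  off mm 2.1 -0.1 yaw 145.87 tz 0.00
clock: 34.92
tcp_pos: [0.5939, 0.0243, 0.124]
orientation: [0.0, -0.469, 0.883, -0.0]
wrist_force: [0.4, 0.3, -1.1]
finger_gap: 0.0511
grip_force: 63.0
TRAY F 0.1 0.5  off mm 2.6 0.3 yaw 145.89 tz 0.02
clock: 35.33
tcp_pos: [0.5937, 0.0243, 0.1218]
orientation: [0.0, -0.469, 0.883, 0.0]
wrist_force: [0.9, -0.1, -1.6]
finger_gap: 0.0508
grip_force: 63.0
TRAY F 0.8 0.4  off mm 2.5 0.2 yaw 145.89 tz 0.04
```

```bash

python3 -m inch '[0,0,0.1,0,0,0,0.1,0,0,0,0,0,0,0,0,0,0,0,0,0]'
python3 f.py
python3 -m inch '[0,0,0.1,0,0,0,0.1,0,0,0,0,0,0,0,0,0,0,0,0,0]'
python3 f.py
python3 - <<'E'
from h import *
s=eyes.read_camera('scene'); cv2.imwrite('pics/c11.png',crop('scene',268,200,22,400,s))
E
```

```text
clock: 35.75
tcp_pos: [0.5937, 0.0242, 0.1198]
orientation: [-0.0, -0.469, 0.883, 0.0]
wrist_force: [-0.9, -0.6, -1.1]
finger_gap: 0.0505
grip_force: 63.0
TRAY F -0.4 -1.0  off mm 2.5 0.2 yaw 145.89 tz -0.05
clock: 36.17
tcp_pos: [0.5937, 0.0243, 0.1178]
orientation: [-0.0, -0.469, 0.883, 0.0]
wrist_force: [0.0, -0.1, -1.6]
finger_gap: 0.0507
grip_force: 63.0
TRAY F 0.1 -0.1  off mm 2.5 0.2 yaw 145.89 tz 0.03
```

View pics/c11.png

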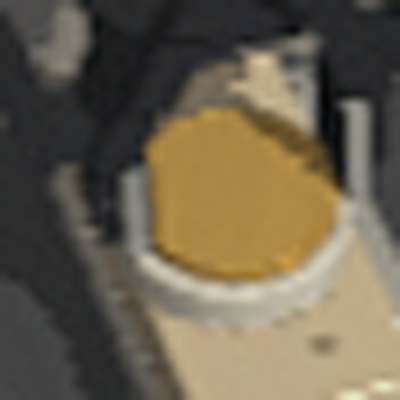

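```bash

python3 -m inch '[0,0,0.1,0,0,0,0,0,0,0,0,0,0,0,0,0,0,0,0,0]'
python3 -m inch '[0,0,0.1,0,0,0,0,0,0,0,0,0,0,0,0,0,0,0,0,0]'
python3 f.py
```

```text
clock: 36.63
tcp_pos: [0.5939, 0.0242, 0.1171]
orientation: [0.0, -0.469, 0.883, -0.0]
wrist_force: [0.6, -0.8, 1.7]
finger_gap: 0.0503
grip_force: 64.7
clock: 37.05
tcp_pos: [0.5939, 0.0242, 0.1171]
orientation: [0.001, -0.469, 0.883, -0.0]
wrist_force: [-2.8, 0.7, 7.1]
finger_gap: 0.0506
grip_force: 67.4
TRAY F -2.7 -1.0  off mm 2.7 0.3 yaw 145.89 tz -0.03
```

```bash

python3 -m inch '[0,0,-0.1,0,0,0,0,0,0,0,0,0,0,0,-1,0,0,0,-2,0]' 1
python3 -m inch '[0,0,-3,0,0,0,-2,0,0,0,-1,0,0,0,0,0,0,0,0,0]'
python3 - <<'E'
from h import *
plan((.384,.217,.08,146,10))
s=eyes.read_camera('scene');t=eyes.read_camera('top')
for n,im,u,v in(('top',t,192,296),('scene',s,382,207)):
    c,wh,an,co=blob(im,u,v,20,'brass'); print(n,c.round(1),w(n,*c,.016)[:2].round(4),w(n,*c,.008)[:2].round(4))
E
```

```text
clock: 37.47
tcp_pos: [0.5918, 0.0244, 0.1448]
orientation: [-0.002, -0.468, 0.883, 0.002]
wrist_force: [0.3, 0.8, -0.0]
finger_gap: 0.0854
grip_force: 0.0
clock: 37.88
tcp_pos: [0.5939, 0.0242, 0.2068]
orientation: [0.0, -0.469, 0.883, -0.0]
wrist_force: [0.2, 0.8, -0.6]
finger_gap: 0.0851
grip_force: 0.0
at [0.5939 0.0242 0.2068] yaw 145.9
-> 0.384 0.217 0.08 10
   [-0.42,2.82,1.27,-0.0002,-0.42,2.82,1.27,-0.0002,-0.42,2.82,1.27,-0.0002,-0.42,2.82,1.27,-0.0002,-0.42,2.82,1.27,-0.0002]
   [-0.42,2.82,1.27,-0.0002,-0.42,2.82,1.27,-0.0002,-0.42,2.82,1.27,-0.0002,-0.42,2.82,1.27,-0.0002,-0.42,2.82,1.27,-0.0002]
top [186.4 294.8] [0.3826 0.2257] [0.383 0.227]
scene [381.8 207.1] [0.3904 0.2207] [0.3841 0.2187]
```

```bash

python3 -m inch '[-0.4,2.8,0.5,0,-0.4,2.8,0.8,0,-0.4,2.8,1,0,-0.4,2.8,1.2,0,-0.4,2.8,1.5,0]'
python3 -m inch '[-0.5,2.8,1.5,0,-0.5,2.8,1.5,0,-0.5,2.8,1.5,0,-0.4,2.8,1.5,0,-0.4,2.9,1.5,0]'
python3 -m inch '[0,0,0,0,0,0,0,0,0,0,0,0,0,0,0,0,0,0,0,0]'
python3 - <<'E'
from h import *
plan((.384,.218,.012,146,5))
E
```

```text
clock: 38.4
tcp_pos: [0.4873, 0.1199, 0.1552]
orientation: [-0.001, -0.468, 0.884, 0.0]
wrist_force: [-0.2, -0.3, -0.5]
finger_gap: 0.0851
grip_force: 0.0
clock: 38.82
tcp_pos: [0.3829, 0.2177, 0.0798]
orientation: [-0.001, -0.468, 0.884, 0.0]
wrist_force: [0.6, 0.2, -1.0]
finger_gap: 0.0853
grip_force: 0.0
clock: 39.23
tcp_pos: [0.3866, 0.2171, 0.0822]
orientation: [0.001, -0.468, 0.884, -0.0]
wrist_force: [0.9, 0.2, 0.7]
finger_gap: 0.0856
grip_force: 0.0
at [0.3866 0.2171 0.0822] yaw 145.8
-> 0.384 0.218 0.012 5
   [0.01,0.05,1.4,-0.0007,0.01,0.05,1.4,-0.0007,0.01,0.05,1.4,-0.0007,0.01,0.05,1.4,-0.0007,0.01,0.05,1.4,-0.0007]
```

```bash

python3 -m inch '[0,0.2,2,0,0,0,1.8,0,0,0,1.5,0,0,0,1.1,0,0,0,0.6,0]'
python3 -m inch '[0,0,0,0,0,0,0,0,0,0,0,0,0,0,0,0,0,0,0,0]' -1 25
python3 -m inch '[0,0,0,0,0,0,0,0,0,0,0,0,0,0,0,0,0,0,0,0]'
python3 -m inch '[0,0,0,0,0,0,0,0,0,0,0,0,0,0,0,0,0,0,0,0.12]' 1
python3 -m inch '[0,0,0,0.12,0,0,0,0.12,0,0,0,0.12,0,0,0,0.12,0,0,0,0.12]'
python3 -m inch '[0,0,0,0.12,0,0,0,0.12,0,0,0,0.12,0,0,0,0.12,0,0,0,0.12]'
python3 -m inch '[0,0,0,0.12,0,0,0,0.12,0,0,0,0,0,0,0,0,0,0,0,0]' -1 40
python3 -m inch '[0,0,0,0,0,0,0,0,0,0,0,0,0,0,0,0,0,0,0,0]'; python3 f.py
python3 -m inch '[0,0,-2,0,0,0,-3.5,0,0,0,-4,0,0,0,-4,0,0,0,-4,0]'
python3 - <<'E'
from h import *
plan((.5935,.0240,.17,56,10))
E
```

```text
clock: 39.65
tcp_pos: [0.3839, 0.2179, 0.0109]
orientation: [-0.0, -0.468, 0.884, 0.0]
wrist_force: [1.0, 0.0, 0.3]
finger_gap: 0.0856
grip_force: 0.0
clock: 40.07
tcp_pos: [0.3845, 0.2188, 0.0129]
orientation: [0.001, -0.468, 0.883, -0.0]
wrist_force: [-0.4, -1.2, 3.7]
finger_gap: 0.041
grip_force: 24.9
clock: 40.48
tcp_pos: [0.3845, 0.2188, 0.0129]
orientation: [0.001, -0.468, 0.883, -0.0]
wrist_force: [-0.4, -0.9, 6.6]
finger_gap: 0.0411
grip_force: 25.1
clock: 40.9
tcp_pos: [0.3835, 0.2186, 0.0117]
orientation: [-0.0, -0.414, 0.91, 0.0]
wrist_force: [-0.8, 0.4, 0.8]
finger_gap: 0.0854
grip_force: 0.0
clock: 41.32
tcp_pos: [0.3834, 0.2186, 0.0117]
orientation: [-0.0, -0.124, 0.992, 0.0]
wrist_force: [-0.1, 0.3, -0.8]
finger_gap: 0.085
grip_force: 0.0
clock: 41.73
tcp_pos: [0.3834, 0.2186, 0.0116]
orientation: [-0.0, 0.174, 0.985, -0.0]
wrist_force: [-0.2, -0.3, 0.6]
finger_gap: 0.0856
grip_force: 0.0
clock: 42.15
tcp_pos: [0.3835, 0.2186, 0.012]
orientation: [0.0, 0.287, 0.958, 0.0]
wrist_force: [-0.5, -0.7, 3.6]
finger_gap: 0.0402
grip_force: 40.1
clock: 42.57
tcp_pos: [0.3836, 0.2186, 0.012]
orientation: [0.0, 0.288, 0.958, 0.0]
wrist_force: [-1.7, -0.2, 4.7]
finger_gap: 0.0402
grip_force: 40.3
TRAY F -1.3 -1.1  off mm -280.4 43.8 yaw 56.59 tz 0.02
clock: 42.98
tcp_pos: [0.3829, 0.2184, 0.1882]
orientation: [-0.0, 0.288, 0.958, -0.0]
wrist_force: [1.1, -0.1, -0.6]
finger_gap: 0.0399
grip_force: 40.9
at [0.3829 0.2184 0.1882] yaw 56.6
-> 0.5935 0.024 0.17 10
   [-2.83,-0.46,0.18,0.001,-2.83,-0.46,0.18,0.001,-2.83,-0.46,0.18,0.001,-2.83,-0.45,0.18,0.001,-2.83,-0.45,0.18,0.001]
   [-2.83,-0.45,0.18,0.001,-2.83,-0.45,0.18,0.001,-2.83,-0.44,0.18,0.001,-2.83,-0.44,0.18,0.001,-2.83,-0.44,0.18,0.001]
```

```bash

python3 -m inch '[-2.8,-0.5,0,0,-2.8,-0.5,0,0,-2.8,-0.5,0,0,-2.8,-0.5,0,0,-2.8,-0.4,0,0]'
python3 -m inch '[-2.8,-0.4,0.3,0,-2.8,-0.4,0.4,0,-2.8,-0.4,0.5,0,-2.9,-0.5,0.5,0,-2.9,-0.5,0.5,0]'
python3 -m inch '[0,0,0.5,0,0,0,0.5,0,0,0,0,0,0,0,0,0,0,0,0,0]'
python3 - <<'E'
from h import *
plan((.5938,.0241,.129,56,5))
E
```

```text
clock: 43.4
tcp_pos: [0.4877, 0.1203, 0.1866]
orientation: [-0.0, 0.288, 0.958, 0.0]
wrist_force: [0.2, 0.4, -1.1]
finger_gap: 0.04
grip_force: 40.9
clock: 43.82
tcp_pos: [0.5941, 0.0235, 0.1639]
orientation: [-0.0, 0.288, 0.958, 0.0]
wrist_force: [-0.7, 0.1, -0.4]
finger_gap: 0.0401
grip_force: 40.9
clock: 44.23
tcp_pos: [0.5926, 0.0254, 0.155]
orientation: [-0.0, 0.288, 0.958, 0.0]
wrist_force: [0.1, -0.4, -0.3]
finger_gap: 0.0396
grip_force: 40.9
at [0.5926 0.0254 0.155 ] yaw 56.6
-> 0.5938 0.0241 0.129 5
   [-0.03,-0.01,0.52,0.002,-0.03,-0.01,0.52,0.002,-0.03,-0.01,0.52,0.002,-0.03,-0.01,0.52,0.002,-0.03,-0.01,0.52,0.002]
```

```bash

python3 -m inch '[-0.1,0,1,0,0,0,0.8,0,0,0,0.4,0,0,0,0.2,0,0,0,0.1,0]'
python3 -m inch '[0,0,0,0,0,0,0.1,0,0,0,0,0,0,0,0,0,0,0,0,0]'; python3 f.py
python3 -m inch '[0,0,0.05,0,0,0,0.05,0,0,0,0,0,0,0,0,0,0,0,0,0]'; python3 f.py
```

```text
clock: 44.65
tcp_pos: [0.5936, 0.0242, 0.129]
orientation: [-0.001, 0.288, 0.958, -0.0]
wrist_force: [-0.2, 0.6, -0.4]
finger_gap: 0.04
grip_force: 40.9
clock: 45.07
tcp_pos: [0.5943, 0.024, 0.129]
orientation: [0.0, 0.288, 0.958, 0.0]
wrist_force: [-1.3, 0.1, -0.8]
finger_gap: 0.0399
grip_force: 40.9
TRAY F -1.1 -0.6  off mm 3.2 0.3 yaw 56.49 tz 0.03
clock: 45.48
tcp_pos: [0.5942, 0.024, 0.1278]
orientation: [0.0, 0.288, 0.958, 0.0]
wrist_force: [0.4, 0.3, -0.6]
finger_gap: 0.0404
grip_force: 40.9
TRAY F 0.2 0.5  off mm 3.0 0.3 yaw 56.50 tz 0.01
```

```bash

python3 -m inch '[0,0,0.05,0,0,0,0.05,0,0,0,0,0,0,0,0,0,0,0,0,0]'
python3 -m inch '[0,0,0.05,0,0,0,0,0,0,0,0,0,0,0,0,0,0,0,0,0]'; python3 f.py
```

```text
clock: 45.9
tcp_pos: [0.5942, 0.024, 0.1271]
orientation: [0.0, 0.288, 0.958, 0.0]
wrist_force: [-1.8, 0.1, 2.6]
finger_gap: 0.04
grip_force: 41.1
clock: 46.32
tcp_pos: [0.5942, 0.024, 0.1271]
orientation: [0.0, 0.288, 0.958, 0.0]
wrist_force: [-1.2, -0.0, 5.9]
finger_gap: 0.0398
grip_force: 41.5
TRAY F -0.9 -0.7  off mm 3.1 0.3 yaw 56.50 tz -0.01
```

```bash

python3 -m inch '[0,0,-0.05,0,0,0,0,0,0,0,0,0,0,0,-1,0,0,0,-2,0]' 1
python3 -m inch '[0,0,-3,0,0,0,-2,0,0,0,-1,0,0,0,0,0,0,0,0,0]'
python3 - <<'E'
from h import *
print(w('top',162,229,.012).round(4),w('scene',375.4,269.8,.008).round(4))
plan((.552,.290,.08,56,10))
E
```

```text
clock: 46.73
tcp_pos: [0.5923, 0.0242, 0.1548]
orientation: [-0.003, 0.288, 0.958, -0.0]
wrist_force: [0.5, 0.1, -0.0]
finger_gap: 0.0852
grip_force: 0.0
clock: 47.15
tcp_pos: [0.5943, 0.024, 0.2168]
orientation: [0.0, 0.288, 0.958, 0.0]
wrist_force: [-0.2, -0.7, -0.5]
finger_gap: 0.0854
grip_force: 0.0
[0.5531 0.2898 0.012 ] [0.5566 0.2954 0.008 ]
at [0.5943 0.024  0.2168] yaw 56.5
-> 0.552 0.29 0.08 10
   [1.82,1.98,1.37,0.0009,1.82,1.98,1.37,0.0009,1.82,1.98,1.37,0.0009,1.83,1.98,1.37,0.0009,1.83,1.98,1.37,0.0009]
   [1.83,1.98,1.37,0.0009,1.83,1.98,1.37,0.0009,1.83,1.97,1.37,0.0009,1.83,1.97,1.37,0.0009,1.84,1.97,1.37,0.0009]
```

```bash

python3 -m inch '[1.9,2,0.5,0,1.9,2,0.8,0,1.9,2,1,0,1.8,2,1.2,0,1.8,2,1.3,0]' 0
python3 -m inch '[1.8,2,1.5,0,1.8,2,1.5,0,1.8,2,1.5,0,1.8,2,1.5,0,1.8,2,1.5,0]'
python3 -m inch '[0,0,0,0,0,0,0,0,0,0,0,0,0,0,0,0,0,0,0,0]'
python3 - <<'E'
from h import *
plan((.555,.2925,.024,56,5))
E
```

```text
clock: 47.57
tcp_pos: [0.5704, 0.1597, 0.1665]
orientation: [-0.001, 0.288, 0.957, -0.001]
wrist_force: [-0.4, 0.2, -0.4]
finger_gap: 0.0421
grip_force: 0.0
clock: 47.98
tcp_pos: [0.5501, 0.2925, 0.0908]
orientation: [-0.001, 0.288, 0.958, -0.001]
wrist_force: [0.9, 0.1, 0.0]
finger_gap: 0.0426
grip_force: 0.0
clock: 48.4
tcp_pos: [0.5526, 0.2908, 0.0943]
orientation: [0.0, 0.289, 0.957, 0.0]
wrist_force: [-0.5, -0.2, 0.2]
finger_gap: 0.0428
grip_force: 0.0
at [0.5526 0.2908 0.0943] yaw 56.4
-> 0.555 0.2925 0.024 5
   [-0.02,0.05,1.41,0.0014,-0.02,0.05,1.41,0.0014,-0.02,0.05,1.41,0.0014,-0.02,0.05,1.41,0.0014,-0.02,0.05,1.41,0.0014]
```

```bash

python3 -m inch '[-0.1,0.2,1.3,0,0,0,1.3,0,0,0,1.2,0,0,0,0.9,0,0,0,0.6,0]'
python3 -m inch '[0,0,0.7,0,0,0,0.6,0,0,0,0.4,0,0,0,0,0,0,0,0,0]'
python3 -m inch '[0,0,0,0,0,0,0,0,0,0,0,0,0,0,0,0,0,0,0,0]' -1 20;python3 f.py
```

```text
clock: 48.82
tcp_pos: [0.5539, 0.292, 0.0402]
orientation: [-0.0, 0.289, 0.957, -0.0]
wrist_force: [0.2, 0.1, -0.4]
finger_gap: 0.0433
grip_force: 0.0
clock: 49.23
tcp_pos: [0.5539, 0.2929, 0.0238]
orientation: [-0.0, 0.288, 0.958, -0.0]
wrist_force: [-0.3, -0.1, -0.7]
finger_gap: 0.0426
grip_force: 0.0
clock: 49.65
tcp_pos: [0.5543, 0.2932, 0.0244]
orientation: [0.0, 0.288, 0.958, 0.0]
wrist_force: [-1.2, 0.6, 3.0]
finger_gap: 0.0187
grip_force: 19.7
TRAY F -1.3 -0.2  off mm -180.5 201.1 yaw 56.50 tz -0.01
```

```bash

python3 -m inch '[0,0,0,0,0,0,0,0,0,0,0,0,0,0,0,0,0,0,0,-0.12]' 0
python3 -m inch '[0,0,0,-0.12,0,0,0,-0.12,0,0,0,-0.12,0,0,0,-0.12,0,0,0,-0.12]'
python3 -m inch '[0,0,0,-0.12,0,0,0,-0.12,0,0,0,-0.12,0,0,0,-0.12,0,0,0,-0.12]'
python3 -m inch '[0,0,0,-0.12,0,0,0,-0.12,0,0,0,0,0,0,0,0,0,0,0,0]' -1 50
python3 -m inch '[0,0,0,0,0,0,0,0,0,0,0,0,0,0,0,0,0,0,0,0]'; python3 f.py
python3 -m inch '[0,0,-2,0,0,0,-3.5,0,0,0,-4,0,0,0,-4,0,0,0,-4,0]'
python3 - <<'E'
from h import *
plan((.5941,.0240,.19,146,10))
E
```

```text
clock: 50.07
tcp_pos: [0.5538, 0.2929, 0.0236]
orientation: [-0.0, 0.23, 0.973, -0.0]
wrist_force: [0.6, 0.6, 0.2]
finger_gap: 0.0424
grip_force: 0.0
clock: 50.48
tcp_pos: [0.5538, 0.2928, 0.0236]
orientation: [-0.0, -0.07, 0.998, -0.0]
wrist_force: [0.1, 0.8, 0.3]
finger_gap: 0.0427
grip_force: 0.0
clock: 50.9
tcp_pos: [0.5538, 0.2929, 0.0237]
orientation: [-0.0, -0.362, 0.932, 0.0]
wrist_force: [-0.0, 0.4, 0.7]
finger_gap: 0.0428
grip_force: 0.0
clock: 51.32
tcp_pos: [0.5541, 0.293, 0.0239]
orientation: [0.0, -0.467, 0.884, -0.0]
wrist_force: [0.2, -0.0, 1.0]
finger_gap: 0.0177
grip_force: 48.8
clock: 51.73
tcp_pos: [0.5541, 0.293, 0.0239]
orientation: [0.0, -0.468, 0.884, -0.0]
wrist_force: [0.8, 0.6, 0.9]
finger_gap: 0.0177
grip_force: 48.8
TRAY F 0.3 1.0  off mm -180.6 200.8 yaw 145.87 tz -0.01
clock: 52.15
tcp_pos: [0.5528, 0.2925, 0.1996]
orientation: [-0.001, -0.468, 0.884, 0.0]
wrist_force: [1.2, 0.4, -1.2]
finger_gap: 0.0175
grip_force: 49.1
at [0.5528 0.2925 0.1996] yaw 145.9
-> 0.5941 0.024 0.19 10
   [1.99,-1.85,0.1,-0.0002,1.99,-1.85,0.1,-0.0002,1.99,-1.85,0.1,-0.0002,1.99,-1.85,0.1,-0.0002,1.99,-1.85,0.1,-0.0002]
   [1.99,-1.85,0.1,-0.0002,1.99,-1.85,0.1,-0.0002,1.99,-1.85,0.1,-0.0002,1.99,-1.85,0.1,-0.0002,1.99,-1.84,0.1,-0.0002]
```

```bash

python3 -m inch '[2,-1.85,0,0,2,-1.85,0,0,2,-1.85,0,0,2,-1.85,0,0,2,-1.85,0,0]'
python3 -m inch '[2,-1.85,0,0,2,-1.85,0,0,2,-1.85,0,0,2,-1.85,0,0,2,-1.85,0,0]'
python3 -m inch '[0,0,0.7,0,0,0,0.7,0,0,0,0.5,0,0,0,0,0,0,0,0,0]'
python3 - <<'E'
from h import *
plan((.5941,.0240,.157,146,5))
E
```

```text
clock: 52.57
tcp_pos: [0.5737, 0.1571, 0.1982]
orientation: [-0.001, -0.469, 0.883, 0.0]
wrist_force: [0.5, -0.5, -1.5]
finger_gap: 0.0177
grip_force: 49.1
clock: 52.98
tcp_pos: [0.5941, 0.0223, 0.198]
orientation: [-0.001, -0.468, 0.884, 0.001]
wrist_force: [0.1, 0.5, -0.8]
finger_gap: 0.0176
grip_force: 49.1
clock: 53.4
tcp_pos: [0.594, 0.0248, 0.179]
orientation: [-0.001, -0.469, 0.883, 0.001]
wrist_force: [0.6, -0.8, -1.2]
finger_gap: 0.0175
grip_force: 49.1
at [0.594  0.0248 0.179 ] yaw 146.0
-> 0.5941 0.024 0.157 5
   [0.01,-0.01,0.44,-0.0001,0.01,-0.01,0.44,-0.0001,0.01,-0.01,0.44,-0.0001,0.01,-0.01,0.44,-0.0001,0.01,-0.01,0.44,-0.0001]
```

```bash

python3 -m inch '[0.05,0,0.9,0,0,0,0.6,0,0,0,0.4,0,0,0,0.1,0,0,0,0,0]'
python3 -m inch '[0,0,0.1,0,0,0,0.1,0,0,0,0,0,0,0,0,0,0,0,0,0]'; python3 f.py
python3 -m inch '[0,0,0.05,0,0,0,0.05,0,0,0,0,0,0,0,0,0,0,0,0,0]'; python3 f.py
```

```text
clock: 53.82
tcp_pos: [0.5941, 0.0234, 0.1591]
orientation: [-0.0, -0.469, 0.883, 0.0]
wrist_force: [-0.4, -0.4, -1.6]
finger_gap: 0.0178
grip_force: 49.1
clock: 54.23
tcp_pos: [0.5947, 0.0231, 0.158]
orientation: [0.0, -0.468, 0.883, -0.0]
wrist_force: [-0.0, 0.3, -1.9]
finger_gap: 0.0176
grip_force: 49.1
TRAY F -0.2 0.2  off mm 4.0 -0.2 yaw 145.88 tz 0.06
clock: 54.65
tcp_pos: [0.5946, 0.0232, 0.1568]
orientation: [0.0, -0.469, 0.883, 0.0]
wrist_force: [-0.2, 0.2, -1.4]
finger_gap: 0.0178
grip_force: 49.1
TRAY F -0.3 0.1  off mm 3.9 -0.2 yaw 145.89 tz -0.03
```

```bash

python3 -m inch '[-0.05,0.08,0.05,0,0,0,0.05,0,0,0,0,0,0,0,0,0,0,0,0,0]'; python3 f.py
python3 -m inch '[0,0,0.05,0,0,0,0.05,0,0,0,0,0,0,0,0,0,0,0,0,0]'; python3 f.py
python3 -m inch '[0,0,0.05,0,0,0,0.0,0,0,0,0,0,0,0,0,0,0,0,0,0]'; python3 f.py
```

```text
clock: 55.07
tcp_pos: [0.5942, 0.024, 0.1558]
orientation: [0.0, -0.469, 0.883, 0.0]
wrist_force: [0.6, -0.7, -2.4]
finger_gap: 0.0179
grip_force: 49.1
TRAY F 0.9 -0.3  off mm 3.0 0.3 yaw 145.89 tz -0.02
clock: 55.48
tcp_pos: [0.5943, 0.024, 0.1549]
orientation: [0.0, -0.469, 0.883, -0.0]
wrist_force: [-0.9, 0.7, 0.8]
finger_gap: 0.0178
grip_force: 49.2
TRAY F -1.1 0.0  off mm 3.1 0.3 yaw 145.89 tz -0.01
clock: 55.9
tcp_pos: [0.5943, 0.024, 0.1549]
orientation: [0.0, -0.469, 0.883, -0.0]
wrist_force: [-1.6, 0.4, 5.7]
finger_gap: 0.0177
grip_force: 49.8
TRAY F -1.5 -0.5  off mm 3.2 0.3 yaw 145.89 tz -0.00
```

Contact at the expected height. Release, back off, take a last look.

```bash

python3 -m inch '[0,0,-0.05,0,0,0,0,0,0,0,0,0,0,0,0,0,0,0,-1,0]' 0
python3 -m inch '[0,0,-2,0,0,0,-3,0,0,0,-3,0,0,0,-2,0,0,0,0,0]'
python3 -m inch '[3,0,0,0,3,0,0,0,3,0,0,0,3,0,0,0,3,0,0,0]'
python3 -m inch '[1.5,0,0,0,1.5,0,0,0,0,0,0,0,0,0,0,0,0,0,0,0]'
python3 - <<'E'
from h import *
s=eyes.read_camera('scene'); t=eyes.read_camera('top')
cv2.imwrite('pics/c12.png',np.hstack([crop('top',265,205,36,400,t),crop('scene',272,204,36,400,s)]))
E
```

```text
clock: 56.32
tcp_pos: [0.5928, 0.0241, 0.1628]
orientation: [-0.002, -0.468, 0.883, 0.001]
wrist_force: [-1.0, -0.6, -1.4]
finger_gap: 0.0428
grip_force: 0.0
clock: 56.73
tcp_pos: [0.5964, 0.0238, 0.2709]
orientation: [0.004, -0.469, 0.883, -0.002]
wrist_force: [0.9, -0.8, 0.3]
finger_gap: 0.0427
grip_force: 0.0
clock: 57.15
tcp_pos: [0.509, -0.1009, 0.2646]
orientation: [-0.0, -0.469, 0.883, 0.0]
wrist_force: [0.7, 0.1, 0.0]
finger_gap: 0.0427
grip_force: 0.0
clock: 57.57
tcp_pos: [0.4934, -0.1247, 0.2648]
orientation: [0.0, -0.468, 0.883, 0.0]
wrist_force: [0.1, -0.5, -0.1]
finger_gap: 0.043
grip_force: 0.0
```

View pics/c12.png

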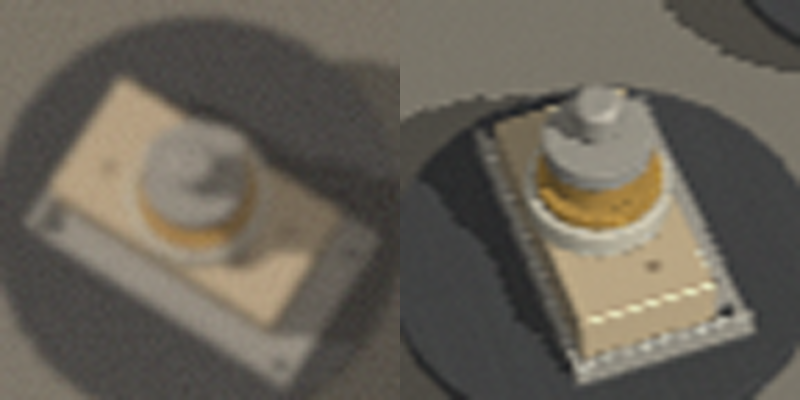

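The picture shows the full stack centred on the brick at crop pixel (197,190), with the brick still against both lips and the gripper clear.

```bash
python3 -c "
from workcell import env
print(env.hand_in())"
```

```text
the job is handed in; nothing more can be done
None
```

I finished and handed in the job at about 58 s of the 117 s limit: the brick is seated against both lips, and the board, disc, ring and weight are stacked in order within about 2 mm of its centre. The hand-in returned no verdict.

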